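Load the mill's carrier plate with blanks in order of height

ROBOT

A 7-joint arm with a two-finger parallel gripper is mounted at the origin on the work surface. World frame = base frame: x ahead of the robot, y to its left, z up, the work surface at z = 0. Lengths are in m, angles in rad, forces in N, time in s.
With the tool pointing down it reaches from about 0.425 to 0.875 m from the base axis. Payload 4.7 kg.
Tool frame: the origin (TCP) lies at the very end of the fingers, on their centre line; the grasp point (between the pads) lies 19 mm behind it (grip_point_offset is the distance from the TCP to the grasp point, in m); x points along the fingers, z is the direction in which the jaws open and shut, and the axes are right-handed (so a half turn about x gives the same grasp; the last joint's range is limited). The gripper opens to 87 mm and grips with 3 to 60 N. Pads are 19 mm wide; open, the fingers measure 117 mm over their backs; the gripper's body (75 mm by 190 mm) begins 51 mm behind the grasp point.
Start: joints at [1.351, 0.321, -0.07, 1.45, 0.023, 1.371, -0.057], TCP at [0.151, -0.632, 0.223] pointing down, gripper open.
Joint ranges: [-2.86, 2.86], [-0.3, 2.09], [-1.38, 1.24], [0.06, 2.45], [-1.56, 4.7], [0.09, 2.05], [-2.69, 2.69]. Speed limits (rad/s): [2.57, 2.57, 3.14, 3.14, 3.14, 3.14, 3.14].

INTERFACE

Orientations are given as a rotation vector (axis times angle).
In Python, from bench import get_state, get_image, calibration, close_job, grip_point_offset gives the robot as it stands.
- The arm moves only by the tool play_rows, never from a script. Its argument "targets" is a list of rows, each an object with "claw": the closure, from 0 (fully open) to 1 (shut); "linear": the shift along the tool's x, y, z as a fraction of full scale, a list of three; "rotation": the turn, a rotation vector about the tool's x, y, z as a fraction of full scale, a list of three. In form: [{"claw": claw, "linear": [x, y, z], "rotation": [wx, wy, wz]}, ...]. A call has 1 to 10 rows; each row shifts and turns the pose as measured when the row begins, along the tool's axes as they then stand; what a row does not reach is not made up. Full scale, the value 1, is 2.5 cm for a shift and 90 degrees for a turn. A row lasts 1/12 s, in which the tool goes at most 41.7 mm and 7.16 degrees, less where a joint would pass 70% of its speed; a pose out of reach is approached as far as the arm can. A call with a number of a shift or a turn outside -1 to 1 is refused whole. A call with a gripper value outside its range is refused whole. The fingers move at their own pace and stop on an object; "newtons" is the grip in N (left out, the last holds). Time passes only in rows, so rows that do not move let the fingers close. It gives the time, the measured TCP pose, the force and the opening at its end, in the units of the state.
- get_state(): the state, without advancing time (a new reading comes with each control period).
- get_image(name): name is "scene" or "top" or "wrist"; returns the picture (480x640x3 uint8, blue, green, red); there is no depth.
- calibration(name): a dict with "fx", "fy", "cx", "cy" (pixels), "rvec" (rotation vector, rad) and "tvec" (3), from world to camera coordinates, as OpenCV has them; the wrist camera has in their place "hand_eye" (4x4, takes a point from camera to tool coordinates, whose origin is the TCP and whose axes are the tool frame's). Camera axes: x right, y down, z forward; pixel columns grow to the right and rows downward; lengths in m; the calibration is good to about 2 mm. A picture is of the moment at which its call begins: read the wrist's pose just before it. calibration takes no time and is no camera call.
- close_job(): hands the job in, once; it reports no verdict.
The state is a dict: "time": time; "joint_positions": joint angles; "qd": joint speeds; "joint_torque": joint torques, N m; "position": TCP position; "tool_rot": TCP orientation; "ft_force": force on the tool from outside, world axes, zero at the start; "torque": the same for the moment, N m; "grip_width": opening from 0.0 (shut) to 1.0 (fully open).
Only numpy, scipy, OpenCV 4.12 (cv2) and the standard library are available. Lean on these libraries where they do the work, as an engineer would, in place of code of your own. Each camera call takes 0.05 s, during which the arm holds its last target. There are 200 camera calls.

TASK

First fit the empty carrier plate fully down over both dowels of the mill's dock. Then stand the four milling blanks upright on the plate's four marks, centred, one to a mark, in order of height from the tallest next to the red post to the shortest next to the blue post. Set the blanks down rather than dropping them, and leave the mouse and the jar where they are.

Things in the scene. Friction and masses are not known exactly. Their poses are not given: they have to be found in the camera images.
- plate: Loose aluminium plate, 64 (x) by 264 (y) by 8 mm, 0.35 kg, flat on the table. Origin: centre of underside. Through holes 11 mm wide at y = -80, +80 mm, x = 0. Black bar handle in the middle, 12 mm (x) by 40 mm (y), top 36 mm above the underside; grip across the 12 mm. Four grey 34 mm square marks at y = -110, -50, +50, +110 mm, x = 0. Ends alike: fits either way round.
- dock: Fixed dark steel bar, 44 (x) by 264 (y) mm, top 15 mm above the table. Origin: centre of underside. Two upright brass dowels at y = -80, +80 mm, x = 0: 8 mm thick, straight for 8 mm above the bar, then a 5 mm cone to 3 mm. The seated plate lies flat on the bar, centre over centre, its top 23 mm above the table, dowel tips showing 5 mm.
- red_post: Fixed red post, 16 mm thick, 30 mm tall, just beyond one end of the dock on its centre line, 152 mm from the dock's centre (y = +152 or -152 mm in the dock's frame; differs between starts). Marks the end for the tallest blank. Origin: centre of underside.
- blue_post: Fixed blue post, same size as the red one, just beyond the other end of the dock, 152 mm from its centre. It marks the end for the shortest blank. Origin: centre of its underside.
- blank_white: Loose milling blank, the tallest: a white block 24 mm square in plan with a dark dot on top, on an aluminium foot 28 mm square and 5 mm high; 58 mm tall over all, about 88 g, standing upright on the table. Origin: centre of its underside, z up, x and y along the sides.
- blank_yellow: Loose milling blank, the second tallest: an amber yellow block 24 mm square in plan with a dark dot on top, on an aluminium foot 28 mm square and 5 mm high; 48 mm tall over all, about 78 g, standing upright on the table. Origin: centre of its underside, z up, x and y along the sides.
- blank_pink: Loose milling blank, the third tallest: a pink block 24 mm square in plan with a dark dot on top, on an aluminium foot 28 mm square and 5 mm high; 38 mm tall over all, about 68 g, standing upright on the table. Origin: centre of its underside, z up, x and y along the sides.
- blank_green: Loose milling blank, the shortest: a dark green block 24 mm square in plan with a dark dot on top, on an aluminium foot 28 mm square and 5 mm high; 28 mm tall over all, about 58 g, standing upright on the table. Origin: centre of its underside, z up, x and y along the sides.
- mouse: Bystander: black and red computer mouse, 100 by 58 mm, 30 mm tall, on a fixed grey mat 3 mm thick with a red edge. Origin: centre of its underside.
- jar: Bystander: small jar with a blue lid, 52 mm diameter, 55 mm tall, standing on the table. Origin: centre of its underside.
There are look-alikes about, which are no part of the job. What is shaped like the blank_white but purple is not meant.

How it is judged:
On the way:
1. the plate lies fully seated on both dowels while all four blanks still stand on the table (horizontal distance between plate and dock below 0.004 m and z of plate in the frame of dock between 0.012 and 0.018 m and angle between the y axis of plate and the y axis of dock, either way round below 0.05 rad and angle between plate's own z axis and vertical below 0.05 rad and height (world z) of each of blank_white, blank_yellow, blank_pink, blank_green below 0.01 m), for 0.2 s.
At the end, for the whole second after the job is handed in: Plate flat on the dock over both dowels (centre within 4 mm, height 3 mm, 0.05 rad); blanks upright (0.08 rad) on its top, each within about 12 mm of its mark along and across the row: white nearest the red post, then yellow, pink, green; all at rest (horizontal distance between plate and dock below 0.004 m and z of plate in the frame of dock between 0.012 and 0.018 m and angle between the y axis of plate and the y axis of dock, either way round below 0.05 rad and angle between plate's own z axis and vertical below 0.05 rad and linear speed of each of plate, blank_white, blank_yellow, blank_pink, blank_green below 0.02 m/s and horizontal distance between blank_white and red_post between 0.03 and 0.054 m and x of blank_white in the frame of dock between -0.012 and 0.012 m and z of blank_white in the frame of dock between 0.019 and 0.027 m and angle between each of blank_white, blank_yellow, blank_pink, blank_green's own z axis and vertical below 0.08 rad and angular speed of each of blank_white, blank_yellow, blank_pink, blank_green below 0.2 rad/s and horizontal distance between blank_yellow and red_post between 0.09 and 0.114 m and x of blank_yellow in the frame of dock between -0.012 and 0.012 m and z of blank_yellow in the frame of dock between 0.019 and 0.027 m and horizontal distance between blank_pink and red_post between 0.19 and 0.214 m and x of blank_pink in the frame of dock between -0.012 and 0.012 m and z of blank_pink in the frame of dock between 0.019 and 0.027 m and horizontal distance between blank_green and red_post between 0.25 and 0.274 m and x of blank_green in the frame of dock between -0.012 and 0.012 m and z of blank_green in the frame of dock between 0.019 and 0.027 m); the robot touches nothing.
It fails at once if the mouse or the jar is moved by more than 25 mm (distance of any of mouse, jar from where it was at the start of the episode above 0.025 m).
It fails at once if a blank is dropped (it falls free of the fingers faster than 0.7 m/s, a drop of about 25 mm) ((linear speed of blank_white above 0.7 m/s and contact force between the fingers and blank_white below 0.02 N) or (linear speed of blank_yellow above 0.7 m/s and contact force between the fingers and blank_yellow below 0.02 N) or (linear speed of blank_pink above 0.7 m/s and contact force between the fingers and blank_pink below 0.02 N) or (linear speed of blank_green above 0.7 m/s and contact force between the fingers and blank_green below 0.02 N)).
It also fails if it takes over 115 s, if anything falls off the work surface, if the arm or the gripper's body presses on something with over 40 N, if the wrist force passes 120 N, or if a joint passes its speed limit or range.

## Working session

There is one attempt and no reset: what is moved stays moved. The work goes in short steps, Python scripts to look and compute and a tool call to move; the robot and the scene stay as the last step left them, time stands still between calls to the robot, and variables do not carry over. Pictures are saved under pics/ and viewed, about 12 in all and at most 16, crops included, and the job is handed in when it is done.

Besides the shell and the picture viewer there is one more tool, called after ">>>" as a command line: name --argument value ..., lists and objects as JSON in quotes. play_rows: Moves the arm, as the interface text tells. Shift numbers are shares of 2.5 cm and turn numbers shares of 90 degrees, none past 1 either way. Its arguments: {"type":"object","properties":{"targets":{"type":"array"},"newtons":{"type":"number"}},"required":["targets"]}

```bash
ls; mkdir -p pics; python3 - <<'E'
from bench import *
import cv2
print(get_state()); print(grip_point_offset if not callable(grip_point_offset) else grip_point_offset())
for n in("scene","top","wrist"):
    print(n,calibration(n)); cv2.imwrite(f"pics/{n}0.png",get_image(n))
E
```

```text
pics
{'time': 0.0, 'joint_positions': array([ 1.35112764,  0.32183379, -0.07007964,  1.45166794,  0.02260837,
        1.37077216, -0.05686962]), 'qd': array([ 0.00091428, -0.00046323,  0.00113421,  0.00027291, -0.00092254,
        0.00096619,  0.00048241]), 'joint_torque': array([ 9.58043483e-05, -4.91291177e+01, -4.03586654e-01, -3.12522483e+01,
       -6.38216618e-02,  4.37113491e-02,  1.62532306e-04]), 'position': array([ 0.1503896 , -0.63180542,  0.221458  ]), 'tool_rot': array([ 1.03638441,  1.31236907, -1.03456538]), 'ft_force': array([-0.61375181,  0.00934226,  0.15820985]), 'torque': array([ 0.04106827, -0.01661697,  0.02959107]), 'grip_width': 1.00267729009149}
0.0187
scene {'fx': 530.1286650926468, 'fy': 530.1286650926468, 'cx': 324.7111523697714, 'cy': 243.48567329468003, 'rvec': array([ 1.74351617,  1.98174435, -0.67432274]), 'tvec': array([ 0.05753181, -0.42158225,  1.29508292])}
top {'fx': 451.63055895165326, 'fy': 451.63055895165326, 'cx': 324.46648631016006, 'cy': 247.16876233155006, 'rvec': array([ 2.20445045, -2.00138178,  0.20280146]), 'tvec': array([-0.05107254,  0.58747759,  0.82008195])}
wrist {'fx': 384.68556865412165, 'fy': 384.68556865412165, 'cx': 323.29518998850244, 'cy': 233.0050084097704, 'hand_eye': array([[ 2.56981647e-04, -2.54888984e-01,  9.66970289e-01,
        -1.62283252e-01],
       [ 3.29054203e-04, -9.66970247e-01, -2.54889060e-01,
         6.95496718e-02],
       [ 9.99999913e-01,  3.83687448e-04, -1.64621315e-04,
         7.46447789e-04],
       [ 0.00000000e+00,  0.00000000e+00,  0.00000000e+00,
         1.00000000e+00]])}
```

View pics/top0.png

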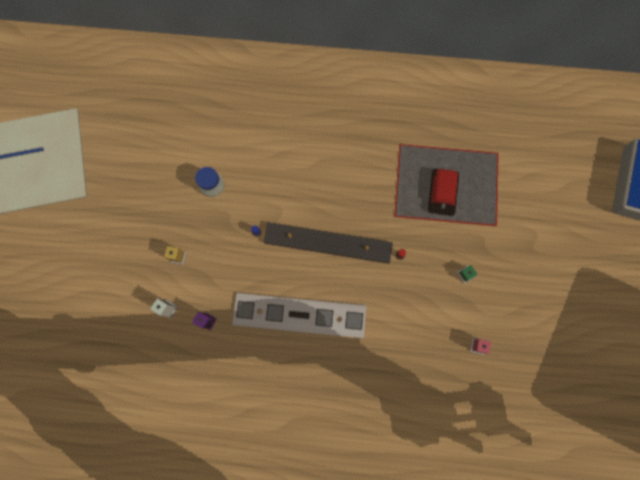

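View pics/scene0.png

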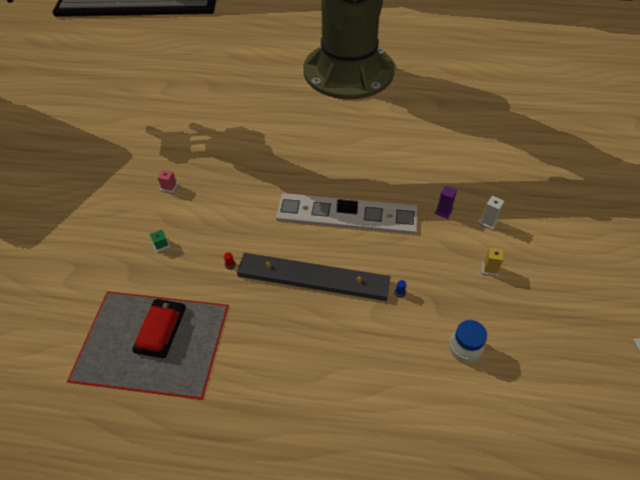

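The top picture shows the plate centred at about (299,315), the dock at (328,243), the blue post at (256,231) and the red post at (401,254). The blanks are white (162,307), yellow (173,254), pink (482,346) and green (469,273). The jar is at (208,180) and the mouse at (444,190). The only look-alike for the white blank is the purple block at (204,320).

```bash
cat > h.py <<'E'
import numpy as np, cv2
from scipy.spatial.transform import Rotation as R
from bench import *
def ray(name,uv,st=None):
    c=calibration(name); d=np.array([(uv[0]-c["cx"])/c["fx"],(uv[1]-c["cy"])/c["fy"],1])
    if name=="wrist":
        T=c["hand_eye"]; Rt=R.from_rotvec(st["tool_rot"]).as_matrix()
        return Rt@T[:3,3]+st["position"], Rt@T[:3,:3]@d
    Rm=R.from_rotvec(c["rvec"]).as_matrix(); return -Rm.T@c["tvec"], Rm.T@d
def px(name,uv,z,st=None):
    o,d=ray(name,uv,st); return o+d*(z-o[2])/d[2]
def proj(name,p,st=None):
    c=calibration(name)
    if name=="wrist":
        T=c["hand_eye"]; Rt=R.from_rotvec(st["tool_rot"]).as_matrix()
        q=T[:3,:3].T@(Rt.T@(np.array(p)-st["position"])-T[:3,3])
    else: q=R.from_rotvec(c["rvec"]).as_matrix()@p+c["tvec"]
    return np.array([q[0]/q[2]*c["fx"]+c["cx"],q[1]/q[2]*c["fy"]+c["cy"]])
E
python3 - <<'E'
from h import *
print(R.from_rotvec(get_state()["tool_rot"]).as_matrix().round(3))
T=dict(plateh=((299,315),.036),hole1=((260,311),.008),hole2=((339,319),.008),d1=((290,236),.028),d2=((367,247.5),.028),red=((401.5,253.5),.03),blue=((256,231),.03),white=((160,307),.058),yellow=((172,253),.048),pink=((484,346),.038),green=((469,272),.028),jar=((207,177),.055),mouse=((444,190),.03),purple=((204,320),.058))
S=dict(plateh=((347,206),.036),red=((229,257),.03),blue=((401,285),.03),d1=((360,279),.028),d2=((268,264),.028),white=((495,202),.058),yellow=((495,254),.048),pink=((167,175),.038),green=((159,237),.028))
for k,v in T.items(): print(k,px("top",*v)[:2].round(4), px("scene",*S[k])[:2].round(4) if k in S else "")
im=cv2.imread("pics/top0.png")
a=cv2.resize(im[215:345,225:415],None,fx=4,fy=4,interpolation=cv2.INTER_CUBIC)
cv2.imwrite("pics/c1.png",a)
L=cv2.resize(im[235:335,145:220],None,fx=5,fy=5,interpolation=cv2.INTER_CUBIC);Rr=cv2.resize(im[258:358,440:515],None,fx=5,fy=5,interpolation=cv2.INTER_CUBIC)
cv2.imwrite("pics/c2.png",np.hstack([L,Rr]))
E
```

```text
[[-0.     0.973  0.232]
 [ 0.001  0.232 -0.973]
 [-1.    -0.    -0.001]]
plateh [0.4558 0.0427] [0.467  0.0453]
hole1 [0.4577 0.1236] 
hole2 [ 0.4572 -0.0361] 
d1 [0.613  0.0788] [0.6198 0.0837]
d2 [ 0.6042 -0.0792] [ 0.6088 -0.0766]
red [ 0.5981 -0.1491] [ 0.604  -0.1464]
blue [0.6163 0.1488] [0.6246 0.1526]
white [0.4441 0.307 ] [0.4439 0.3108]
yellow [0.5518 0.3053] [0.5541 0.3065]
pink [ 0.4315 -0.3159] [ 0.4322 -0.3109]
green [ 0.5738 -0.286 ] [ 0.575  -0.2828]
jar [0.7133 0.2579] 
mouse [ 0.7405 -0.2285] 
purple [0.4279 0.2196]
```

View pics/c1.png

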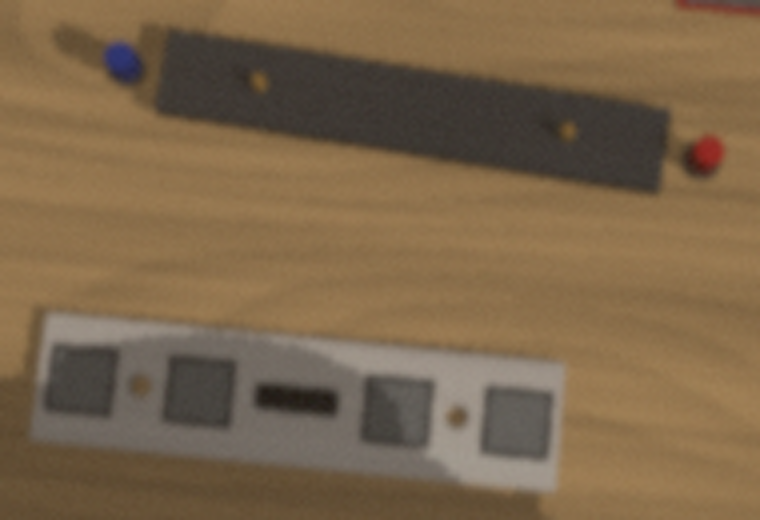

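View pics/c2.png

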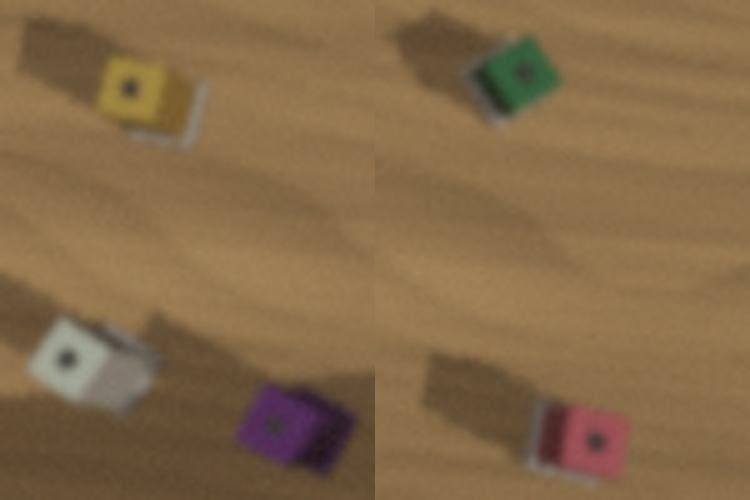

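The crops show the dowels, both holes, the handle and the marks, and confirm the white blank against the purple block. The plate is at yaw ≈ 0° and the dock at ≈ −3°. I'll now swing the arm round towards the plate.

>>> play_rows --targets '[{"claw":0,"linear":[0,1,-0.1],"rotation":[-0.0245,0,0]},{"claw":0,"linear":[0,1,-0.1],"rotation":[-0.0245,0,0]},{"claw":0,"linear":[0,1,-0.1],"rotation":[-0.0245,0,0]},{"claw":0,"linear":[0,1,-0.1],"rotation":[-0.0245,0,0]},{"claw":0,"linear":[0,1,-0.1],"rotation":[-0.0245,0,0]},{"claw":0,"linear":[0,1,-0.1],"rotation":[-0.0245,0,0]},{"claw":0,"linear":[0,1,-0.1],"rotation":[-0.0245,0,0]},{"claw":0,"linear":[0,1,-0.1],"rotation":[-0.0245,0,0]},{"claw":0,"linear":[0,1,-0.1],"rotation":[-0.0245,0,0]},{"claw":0,"linear":[0,1,-0.1],"rotation":[-0.0245,0,0]}]' --newtons 40

```text
time: 0.98
position: [0.3815, -0.4981, 0.2179]
tool_rot: [0.725, 1.453, -0.719]
ft_force: [0.7, 0.2, -1.1]
grip_width: 0.996
```

>>> play_rows --targets '[{"claw":0,"linear":[0,1,-0.3],"rotation":[-0.027,0,0]},{"claw":0,"linear":[0,1,-0.3],"rotation":[-0.027,0,0]},{"claw":0,"linear":[0,1,-0.3],"rotation":[-0.027,0,0]},{"claw":0,"linear":[0,1,-0.3],"rotation":[-0.027,0,0]},{"claw":0,"linear":[0,1,-0.3],"rotation":[-0.027,0,0]},{"claw":0,"linear":[0,1,-0.3],"rotation":[-0.027,0,0]},{"claw":0,"linear":[0,1,-0.3],"rotation":[-0.027,0,0]},{"claw":0,"linear":[0,1,-0.3],"rotation":[-0.027,0,0]},{"claw":0,"linear":[0,1,-0.3],"rotation":[-0.027,0,0]},{"claw":0,"linear":[0,1,-0.3],"rotation":[-0.027,0,0]}]'

```text
time: 1.82
position: [0.505, -0.2306, 0.2179]
tool_rot: [0.354, 1.546, -0.338]
ft_force: [1.2, 1.0, 0.1]
grip_width: 1.001
```

```bash
cat >> h.py <<'E'
def go(x,y,z,yaw):  # yaw deg = world heading of tool z; prints needed total shift / turn in scale units
    s=get_state(); Rt=R.from_rotvec(s["tool_rot"]).as_matrix(); p=s["position"]
    c,t=np.cos(np.radians(yaw)),np.sin(np.radians(yaw))
    G=np.array([[0,-t,c],[0,c,t],[-1,0,0]])
    print("t",round(s["time"],2),"pos",p.round(4),"yaw",np.degrees(np.arctan2(Rt[1,2],Rt[0,2])).round(2),"F",s["ft_force"].round(1),"w",s["grip_width"].round(3))
    print(" lin total",(Rt.T@(np.array([x,y,z])-p)/.025).round(2),"rot total",(R.from_matrix(Rt.T@G).as_rotvec()/(np.pi/2)).round(4))
E
python3 -c "
from h import *
go(.456,.043,.2,0)"
```

```text
Traceback (most recent call last):
  File "h.py", line 23, in go
    print("t",round(s["time"],2),"pos",p.round(4),"yaw",np.degrees(np.arctan2(Rt[1,2],Rt[0,2])).round(2),"F",s["ft_force"].round(1),"w",s["grip_width"].round(3))
                                                                                                                                        ^^^^^^^^^^^^^^^^^^^^^
AttributeError: 'float' object has no attribute 'round'
```

```bash
sed -i 's/s\["grip_width"\].round(3)/round(s["grip_width"],3)/' h.py
python3 -c "
from h import *
go(.456,.043,.2,0)"
```

```text
t 1.82 pos [ 0.505  -0.2306  0.2179] yaw -25.29 F [1.2 1.  0.1] w 1.001
 lin total [ 0.83  9.05 -6.44] rot total [-0.281  -0.002  -0.0064]
```

>>> play_rows --targets '[{"claw":0,"linear":[0.1,1,-0.42],"rotation":[-0.03,0,0]},{"claw":0,"linear":[0.1,1,-0.42],"rotation":[-0.03,0,0]},{"claw":0,"linear":[0.1,1,-0.42],"rotation":[-0.03,0,0]},{"claw":0,"linear":[0.1,1,-0.42],"rotation":[-0.03,0,0]},{"claw":0,"linear":[0.1,1,-0.42],"rotation":[-0.03,0,0]},{"claw":0,"linear":[0.1,1,-0.42],"rotation":[-0.03,0,0]},{"claw":0,"linear":[0.1,1,-0.42],"rotation":[-0.03,0,0]},{"claw":0,"linear":[0.1,1,-0.42],"rotation":[-0.03,0,0]},{"claw":0,"linear":[0.1,0.7,-0.3],"rotation":[-0.03,0,0]},{"claw":0,"linear":[0,0,0],"rotation":[0,0,0]}]'

```text
time: 2.65
position: [0.4656, 0.0382, 0.1967]
tool_rot: [-0.033, 1.57, 0.051]
ft_force: [-0.2, 0.4, -0.6]
grip_width: 0.999
```

```bash
python3 -c "
from h import *
go(.456,.043,.2,0)
cv2.imwrite('pics/w1.png',get_image('wrist'))
s=get_state()
go(.456,.043,.2,0)
print(proj('wrist',[.456,.043,.036],s))"
```

```text
t 2.65 pos [0.4656 0.0382 0.1967] yaw 3.04 F [-0.2  0.4 -0.6] w 0.999
 lin total [-0.13  0.21 -0.37] rot total [ 0.0337  0.0004 -0.0074]
t 2.7 pos [0.4664 0.0366 0.197 ] yaw 2.87 F [ 0.5 -0.2 -0.2] w 1.001
 lin total [-0.12  0.28 -0.4 ] rot total [ 0.0318  0.001  -0.0069]
[310.88985488 208.54322276]
```

View pics/w1.png

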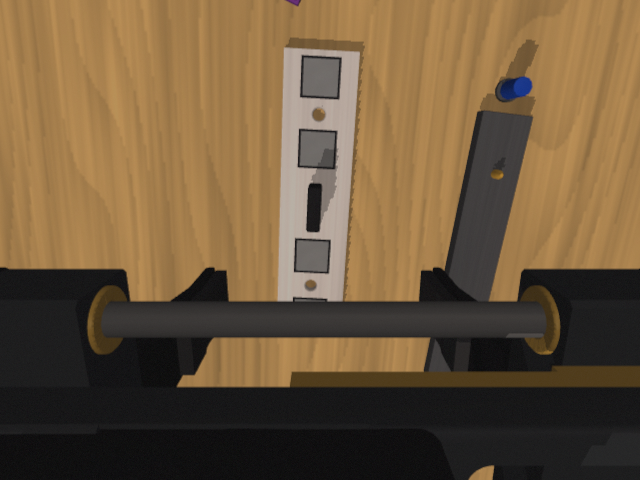

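The wrist view shows the handle at (314,207), the plate holes at (319,114) and (311,285), and the blue-side dowel at (497,174).

```bash
python3 -c "
from h import *
s=get_state()
for n,u,z in [('handle',(314.5,207.5),.036),('h1',(319,114.5),.006),('h2',(311,285),.006),('dow',(497,174),.026),('blue',(522,86),.03)]: print(n,px('wrist',u,z,s).round(4))
print(s['joint_positions'].round(2))
go(.4585,.0425,.014,-0.5)
"
```

```text
handle [0.459  0.0441 0.036 ]
h1 [0.4589 0.1217 0.006 ]
h2 [ 0.4587 -0.0388  0.006 ]
dow [0.6149 0.0794 0.026 ]
blue [0.6219 0.1508 0.03  ]
[ 0.62 -0.04 -0.72  1.9  -0.04  1.27 -0.04]
t 2.7 pos [0.4664 0.0366 0.197 ] yaw 2.87 F [ 0.5 -0.2 -0.2] w 1.001
 lin total [ 7.32  0.17 -0.32] rot total [ 0.0374  0.001  -0.0069]
```

>>> play_rows --targets '[{"claw":0.3,"linear":[0.8,0.05,-0.05],"rotation":[0.006,0,-0.001]},{"claw":0.3,"linear":[0.8,0.02,-0.05],"rotation":[0.006,0,-0.001]},{"claw":0.3,"linear":[0.8,0.02,-0.05],"rotation":[0.006,0,-0.001]},{"claw":0.3,"linear":[0.8,0.02,-0.05],"rotation":[0.006,0,-0.001]},{"claw":0.3,"linear":[0.8,0.02,-0.05],"rotation":[0.006,0,-0.001]},{"claw":0.3,"linear":[0.8,0.02,-0.05],"rotation":[0.006,0,-0.001]},{"claw":0.3,"linear":[0.8,0.02,0],"rotation":[0.001,0,-0.001]},{"claw":0.3,"linear":[0.4,0,0],"rotation":[0,0,0]},{"claw":0.3,"linear":[0,0,0],"rotation":[0,0,0]}]'

```text
time: 3.45
position: [0.4651, 0.033, 0.0428]
tool_rot: [0.009, 1.56, -0.02]
ft_force: [-0.8, -0.4, 0.3]
grip_width: 0.706
```

```bash
python3 -c "
from h import *
go(.4588,.0425,.014,-0.5)
"
```

```text
t 3.45 pos [0.4651 0.033  0.0428] yaw -1.07 F [-0.8 -0.4  0.3] w 0.706
 lin total [ 1.15  0.38 -0.27] rot total [-0.0063  0.0068  0.0045]
```

>>> play_rows --targets '[{"claw":0.3,"linear":[0.2,0.38,-0.27],"rotation":[-0.006,0.007,0.004]},{"claw":0.3,"linear":[0.3,0.1,-0.05],"rotation":[0,0,0]},{"claw":0.3,"linear":[0.3,0,0],"rotation":[0,0,0]},{"claw":0.3,"linear":[0.25,0,0],"rotation":[0,0,0]},{"claw":0.3,"linear":[0,0,0],"rotation":[0,0,0]}]'

```text
time: 3.87
position: [0.4595, 0.0452, 0.0167]
tool_rot: [0.007, 1.568, -0.009]
ft_force: [0.3, 0.4, 0.3]
grip_width: 0.702
```

```bash
python3 -c "
from h import *
go(.4588,.0425,.014,-0.5)
"
```

```text
t 3.87 pos [0.4595 0.0452 0.0167] yaw -0.59 F [0.3 0.4 0.3] w 0.702
 lin total [ 0.11 -0.11 -0.03] rot total [-0.001   0.0019  0.0004]
```

>>> play_rows --targets '[{"claw":0.3,"linear":[0.08,-0.11,-0.03],"rotation":[0,0,0]},{"claw":1,"linear":[0,0,0],"rotation":[0,0,0]},{"claw":1,"linear":[0,0,0],"rotation":[0,0,0]},{"claw":1,"linear":[0,0,0],"rotation":[0,0,0]},{"claw":1,"linear":[0,0,0],"rotation":[0,0,0]},{"claw":1,"linear":[0,0,0],"rotation":[0,0,0]},{"claw":1,"linear":[0,0,0],"rotation":[0,0,0]}]' --newtons 50

```text
time: 4.45
position: [0.4602, 0.0417, 0.0158]
tool_rot: [0.007, 1.565, -0.009]
ft_force: [-0.4, 0.7, 0.3]
grip_width: 0.332
```

```bash
python3 -c "
from h import *
go(.4588,.0425,.014,-0.5)
"
```

```text
t 4.45 pos [0.4602 0.0417 0.0158] yaw -0.61 F [-0.4  0.7  0.3] w 0.332
 lin total [ 0.07  0.03 -0.06] rot total [-0.0012  0.0038  0.0009]
```

>>> play_rows --targets '[{"claw":1,"linear":[0,0,0],"rotation":[0,0,0]},{"claw":1,"linear":[0,0,0],"rotation":[0,0,0]},{"claw":1,"linear":[0,0,0],"rotation":[0,0,0]},{"claw":1,"linear":[0,0,0],"rotation":[0,0,0]},{"claw":1,"linear":[0,0,0],"rotation":[0,0,0]},{"claw":1,"linear":[-0.3,0,0],"rotation":[0,0,0]},{"claw":1,"linear":[-0.6,0,0],"rotation":[0,0,0]},{"claw":1,"linear":[-0.6,0,0],"rotation":[0,0,0]},{"claw":1,"linear":[-0.6,0,0],"rotation":[0,0,0]},{"claw":1,"linear":[0,0,0],"rotation":[0,0,0]}]'

```text
time: 5.28
position: [0.4562, 0.0422, 0.0687]
tool_rot: [0.007, 1.572, -0.007]
ft_force: [1.7, -0.4, -3.3]
grip_width: 0.135
```

```bash
python3 -c "
from h import *
d1=px('top',(289.6,235.1),.026);d2=px('top',(366.6,247.1),.026);print(d1,d2,(d1+d2)/2,np.degrees(np.arctan2(-(d1-d2)[0],(d1-d2)[1])))
go(.6105,0,.08,-3.2)
"
```

```text
[0.61527073 0.08000896 0.026     ] [ 0.60534745 -0.07844645  0.026     ] [0.61030909 0.00078126 0.026     ] -3.583471181761089
t 5.28 pos [0.4562 0.0422 0.0687] yaw -0.54 F [ 1.7 -0.4 -3.3] w 0.135
 lin total [-0.46 -1.63  6.19] rot total [ 0.0296 -0.001   0.0001]
```

>>> play_rows --targets '[{"claw":1,"linear":[-0.1,-0.2,0.6],"rotation":[0.006,0,0]},{"claw":1,"linear":[-0.1,-0.25,0.9],"rotation":[0.006,0,0]},{"claw":1,"linear":[-0.1,-0.25,0.9],"rotation":[0.006,0,0]},{"claw":1,"linear":[-0.05,-0.25,0.9],"rotation":[0.006,0,0]},{"claw":1,"linear":[-0.05,-0.25,0.9],"rotation":[0.006,0,0]},{"claw":1,"linear":[0,-0.25,0.9],"rotation":[0,0,0]},{"claw":1,"linear":[0,-0.1,0.5],"rotation":[0,0,0]},{"claw":1,"linear":[0,0,0.1],"rotation":[0,0,0]},{"claw":1,"linear":[0,0,0],"rotation":[0,0,0]}]'

```text
time: 6.03
position: [0.5985, -0.0059, 0.0703]
tool_rot: [0.046, 1.58, -0.051]
ft_force: [-1.0, 0.1, -3.1]
grip_width: 0.131
```

```bash
python3 -c "
from h import *
go(.6105,0,.08,-3.4)
cv2.imwrite('pics/w2.png',get_image('wrist'))
go(.6105,0,.08,-3.4)
"
```

```text
t 6.03 pos [ 0.5985 -0.0059  0.0703] yaw -3.51 F [-1.   0.1 -3.1] w 0.131
 lin total [-0.39  0.27  0.46] rot total [-0.0013 -0.0059  0.0022]
t 6.08 pos [ 0.5978 -0.006   0.0701] yaw -3.5 F [ 0.  -0.1 -4.1] w 0.134
 lin total [-0.4   0.27  0.49] rot total [-0.0011 -0.0063  0.0024]
```

View pics/w2.png

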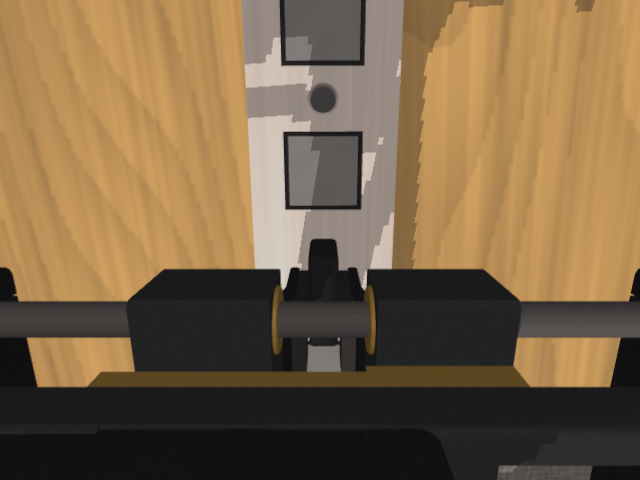

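The near hole is at (322.5,98) with the dark dock bar visible through it. From that I'll work out where the plate sits in the grip.

```bash
python3 -c "
from h import *
s=get_state(); Rt=R.from_rotvec(s['tool_rot']).as_matrix()
h=px('wrist',(322.5,98),s['position'][2]-.0158+.008,s); print(h, 'in tool',(Rt.T@(h-s['position'])*1000).round(1))
m=px('wrist',(322.8,169.5),s['position'][2]-.0158+.008,s); print('mark in tool',(Rt.T@(m-s['position'])*1000).round(1))
go(.6105,0.0005,.06,-3.4)
"
```

```text
[0.6026213  0.07631018 0.06231397] in tool [ 7.5 82.4 -0.1]
mark in tool [ 7.6 52.8  0. ]
t 6.08 pos [ 0.5978 -0.006   0.0701] yaw -3.5 F [ 0.  -0.1 -4.1] w 0.134
 lin total [0.4  0.29 0.5 ] rot total [-0.0011 -0.0063  0.0024]
```

>>> play_rows --targets '[{"claw":1,"linear":[0,0.1,0.5],"rotation":[-0.001,-0.006,0.002]},{"claw":1,"linear":[0,0.05,0.1],"rotation":[0,0,0]},{"claw":1,"linear":[0.3,0,0],"rotation":[0,0,0]},{"claw":1,"linear":[0.3,0,0],"rotation":[0,0,0]},{"claw":1,"linear":[0,0,0],"rotation":[0,0,0]}]'

```text
time: 6.5
position: [0.6106, -0.0011, 0.0528]
tool_rot: [0.044, 1.573, -0.045]
ft_force: [-0.1, 1.1, -3.7]
grip_width: 0.131
```

```bash
python3 -c "
from h import *
go(.6102,-.0027,.05,-3.4)
"
```

```text
t 6.5 pos [ 0.6106 -0.0011  0.0528] yaw -3.25 F [-0.1  1.1 -3.7] w 0.131
 lin total [ 0.11 -0.07 -0.01] rot total [ 0.0017 -0.0017  0.0007]
```

>>> play_rows --targets '[{"claw":1,"linear":[0.05,-0.07,-0.01],"rotation":[0.002,-0.002,0]},{"claw":1,"linear":[0.05,0,0],"rotation":[0,0,0]},{"claw":1,"linear":[0,0,0],"rotation":[0,0,0]}]'

```text
time: 6.75
position: [0.6086, -0.0026, 0.0491]
tool_rot: [0.045, 1.572, -0.048]
ft_force: [0.2, 0.6, -3.1]
grip_width: 0.138
```

```bash
python3 -c "
from h import *
im=get_image('wrist')
go(.6102,-.0027,.05,-3.4)
w=cv2.resize(im[60:140,270:380],None,fx=5,fy=5,interpolation=cv2.INTER_CUBIC)
cv2.imwrite('pics/w3.png',w)
s=get_state();print(proj('wrist',[.615,.0797,.028],s),proj('wrist',[.615,.0797,.026],s))
"
```

```text
t 6.8 pos [ 0.6087 -0.0028  0.0492] yaw -3.39 F [-0.1 -0.8 -2.8] w 0.135
 lin total [-0.03  0.01  0.06] rot total [ 0.0001 -0.0009  0.0011]
[326.06813394  99.86020293] [326.04081495 100.20054663]
```

View pics/w3.png

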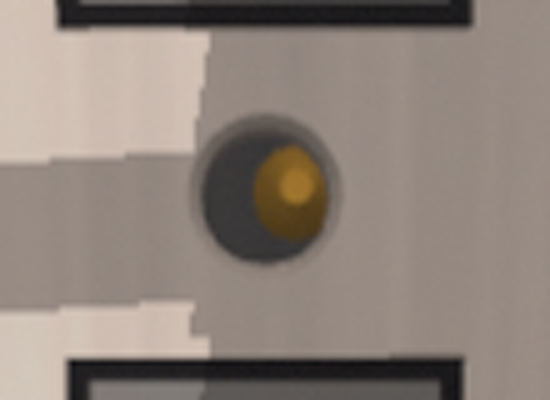

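The dowel tip is visible inside the hole, about 30 crop pixels to the right of centre (full-frame 329,97 against 323,97), so I need a small shift along +tool z.

```bash
python3 -c "
from h import *
s=get_state(); Rt=R.from_rotvec(s['tool_rot']).as_matrix()
f=lambda x,y:((x+.5)/5-.5+270,(y+.5)/5-.5+60)
t=px('wrist',f(296,185),.028,s);h=px('wrist',f(266,188),.0414,s);h2=px('wrist',f(264,198),.0334,s)
print(t,h,h2,'tool diff mm',(Rt.T@(t-h)*1000).round(1),(Rt.T@(t-h2)*1000).round(1))
"
```

```text
[0.6163089 0.0810179 0.028    ] [0.61355645 0.07985213 0.0414    ] [0.61335442 0.07967336 0.0334    ] tool diff mm [13.4  1.3  2.7] [5.4 1.5 2.9]
```

>>> play_rows --targets '[{"claw":1,"linear":[0,0.055,0.12],"rotation":[0.001,0,0.001]},{"claw":1,"linear":[0,0,0],"rotation":[0,0,0]},{"claw":1,"linear":[0.15,0,0],"rotation":[0,0,0]},{"claw":1,"linear":[0.15,0,0],"rotation":[0,0,0]},{"claw":1,"linear":[0.1,0,0],"rotation":[0,0,0]},{"claw":1,"linear":[0,0,0],"rotation":[0,0,0]}]'

```text
time: 7.3
position: [0.6126, -0.0015, 0.0395]
tool_rot: [0.048, 1.57, -0.049]
ft_force: [-0.9, 0.3, -2.3]
grip_width: 0.134
```

```bash
python3 -c "
from h import *
go(.6115,-.0013,.0308,-3.5)
"
```

```text
t 7.3 pos [ 0.6126 -0.0015  0.0395] yaw -3.54 F [-0.9  0.3 -2.3] w 0.134
 lin total [ 0.35  0.01 -0.04] rot total [-0.0004 -0.0001  0.0001]
```

>>> play_rows --targets '[{"claw":1,"linear":[0.1,0,-0.03],"rotation":[0,0,0]},{"claw":1,"linear":[0.1,0,0],"rotation":[0,0,0]},{"claw":1,"linear":[0.1,0,0],"rotation":[0,0,0]},{"claw":1,"linear":[0.08,0,0],"rotation":[0,0,0]},{"claw":1,"linear":[0,0,0],"rotation":[0,0,0]}]'

```text
time: 7.72
position: [0.6119, -0.0013, 0.0313]
tool_rot: [0.048, 1.571, -0.049]
ft_force: [-0.2, -0.5, -3.8]
grip_width: 0.133
```

```bash
python3 -c "
from h import *
go(.6115,-.0013,.0308,-3.5)
"
```

```text
t 7.72 pos [ 0.6119 -0.0013  0.0313] yaw -3.53 F [-0.2 -0.5 -3.8] w 0.133
 lin total [ 0.02 -0.   -0.01] rot total [-0.0004 -0.0003  0.0007]
```

>>> play_rows --targets '[{"claw":1,"linear":[0.06,0,0],"rotation":[0,0,0]},{"claw":1,"linear":[0.04,0,0],"rotation":[0,0,0]},{"claw":0.3,"linear":[0,0,0],"rotation":[0,0,0]},{"claw":0.3,"linear":[0,0,0],"rotation":[0,0,0]},{"claw":0.3,"linear":[0,0,0],"rotation":[0,0,0]},{"claw":0.3,"linear":[0,0,0],"rotation":[0,0,0]},{"claw":0.3,"linear":[0,0,0],"rotation":[0,0,0]},{"claw":0.3,"linear":[-0.2,0,0],"rotation":[0,0,0]},{"claw":0.3,"linear":[-0.6,0,0],"rotation":[0,0,0]},{"claw":0.3,"linear":[-0.9,0,0],"rotation":[0,0,0]}]'

```text
time: 8.55
position: [0.6112, -0.0015, 0.0712]
tool_rot: [0.048, 1.573, -0.049]
ft_force: [-0.1, -0.8, 0.0]
grip_width: 0.645
```

>>> play_rows --targets '[{"claw":0.3,"linear":[-1,0.4,0],"rotation":[0,0,0]},{"claw":0.3,"linear":[-1,0.6,0],"rotation":[0,0,0]},{"claw":0.3,"linear":[-0.9,0.9,0],"rotation":[0,0,0]},{"claw":0.3,"linear":[-0.6,1,0],"rotation":[0,0,0]},{"claw":0.3,"linear":[-0.4,1,0],"rotation":[0,0,0]},{"claw":0.3,"linear":[0,1,0],"rotation":[0,0,0]},{"claw":0.3,"linear":[0,1,0],"rotation":[0,0,0]},{"claw":0.3,"linear":[0,0.6,0],"rotation":[0,0,0]},{"claw":0.3,"linear":[0,0,0],"rotation":[0,0,0]}]'

```text
time: 9.3
position: [0.626, 0.1653, 0.1826]
tool_rot: [0.055, 1.561, -0.054]
ft_force: [-1.1, 0.4, 0.2]
grip_width: 0.699
```

```bash
python3 -c "
from h import *
go(.55,.30,.15,-3.5)
a=get_image('top'); b=get_image('wrist'); s=get_state()
cv2.imwrite('pics/t2.png',np.hstack([cv2.resize(a[200:280,245:415],(510,240),interpolation=cv2.INTER_CUBIC),cv2.resize(b,(320,240))])[:,:800])
cv2.imwrite('pics/w4.png',b); print(get_state()['joint_positions'].round(2))
"
```

```text
t 9.3 pos [0.626  0.1653 0.1826] yaw -3.95 F [-1.1  0.4  0.2] w 0.699
 lin total [ 1.28  5.16 -3.41] rot total [-0.005   0.0058 -0.0005]
[ 0.26  0.42 -0.73  1.5   0.29  1.32 -0.57]
```

View pics/t2.png

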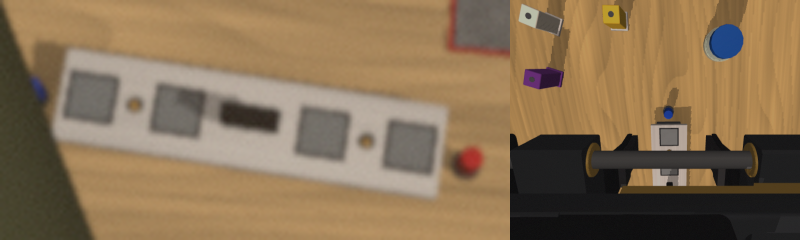

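The plate lies along the dock with dowel tips showing in both holes. The wrist inset also shows white, yellow, purple and the jar, so I'll view it at full size.

View pics/w4.png

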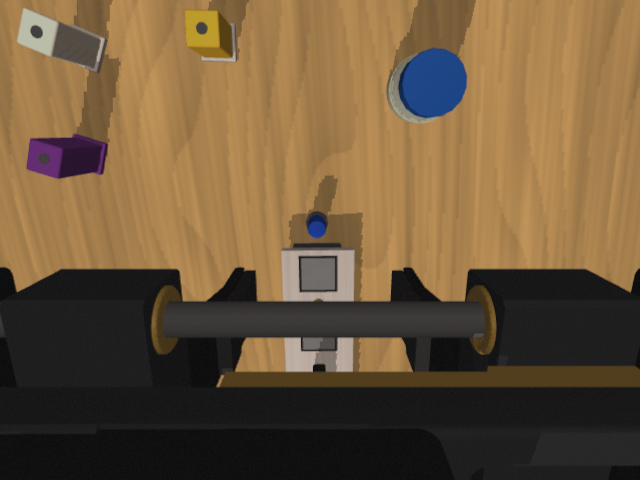

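The wrist view shows the top dots of white at (36,32) and yellow at (202,28). The purple block at (60,157) and the jar at (430,85) are clear of them.

```bash
python3 -c "
from h import *
s=get_state()
def ang(n,pts,z):
    q=[px('wrist',p,z,s)[:2] for p in pts]
    for a,b in zip(q,q[1:]+q[:1]): d=b-a; print(n,'len',(np.hypot(*d)*1000).round(1),'ang',np.degrees(np.arctan2(d[1],d[0])).round(1))
ang('white',[(25,9),(61,21),(54,56),(17,44)],.058)
ang('yellow',[(185,10),(219,10),(221,47),(187,48)],.048)
ang('wfoot',[(104,38),(99,71)],.005);ang('yfoot',[(203,58),(236,61)],.003)
for n,u,z in [('white',(36.5,31.5),.058),('yellow',(202,28),.048)]: print(n,px('wrist',u,z,s).round(4))
c=px('wrist',(318,273),.023,s);print('mark',c)
go(.5535,.304,.13,-7)
"
```

```text
white len 23.6 ang -21.7
white len 23.2 ang -115.7
white len 24.7 ang 158.3
white len 23.3 ang 61.6
yellow len 23.4 ang -4.0
yellow len 23.4 ang -94.7
yellow len 23.9 ang 177.5
yellow len 24.0 ang 83.9
wfoot len 25.7 ang -111.4
wfoot len 25.7 ang 68.6
yfoot len 26.9 ang -8.9
yfoot len 26.9 ang 171.1
white [0.4454 0.3082 0.058 ]
yellow [0.5537 0.3051 0.048 ]
mark [0.61964512 0.1085242  0.023     ]
t 9.4 pos [0.6264 0.1612 0.1821] yaw -4.16 F [ 0.3 -1.2  0.2] w 0.703
 lin total [ 2.04  5.49 -3.34] rot total [0.0316 0.0057 0.0012]
```

>>> play_rows --targets '[{"claw":0.3,"linear":[0.2,0.85,-0.52],"rotation":[0.003,0.001,0]},{"claw":0.3,"linear":[0.2,0.85,-0.52],"rotation":[0.003,0.001,0]},{"claw":0.3,"linear":[0.2,0.85,-0.52],"rotation":[0.003,0.001,0]},{"claw":0.3,"linear":[0.3,0.85,-0.52],"rotation":[0.003,0.001,0]},{"claw":0.3,"linear":[0.3,0.85,-0.52],"rotation":[0.003,0.001,0]},{"claw":0.3,"linear":[0.3,0.85,-0.52],"rotation":[0.003,0,0]},{"claw":0.3,"linear":[0.3,0.2,-0.1],"rotation":[0,0,0]},{"claw":0.3,"linear":[0,0,0],"rotation":[0,0,0]}]'

```text
time: 10.07
position: [0.5643, 0.2811, 0.1318]
tool_rot: [0.09, 1.565, -0.116]
ft_force: [-0.2, -0.8, -1.2]
grip_width: 0.701
```

```bash
python3 -c "
from h import *
im=get_image('wrist');cv2.imwrite('pics/w5.png',im)
go(.5537,.3051,.012,-5.5)
print(proj('wrist',[.5537,.3051,.048],get_state()))
"
```

```text
t 10.12 pos [0.5648 0.2809 0.1326] yaw -7.54 F [-0.7 -0.4  0.4] w 0.701
 lin total [ 4.81  0.98 -0.59] rot total [-0.0227  0.0027  0.0101]
[300.38859203 203.20692324]
```

```bash
cat >> h.py <<'E'
def dot(im,uv,z,s,r=35):   # dark dot near the predicted pixel -> world
    u0,v0=int(uv[0])-r,int(uv[1])-r; w=cv2.resize(im[max(v0,0):v0+2*r,u0:u0+2*r],None,fx=4,fy=4,interpolation=cv2.INTER_CUBIC)
    p=cv2.SimpleBlobDetector_Params(); p.minArea=200; p.maxArea=4000; p.filterByInertia=False; p.filterByConvexity=False; p.minCircularity=.6; p.filterByCircularity=True
    for k in cv2.SimpleBlobDetector_create(p).detect(w):
        q=((k.pt[0]+.5)/4-.5+u0,(k.pt[1]+.5)/4-.5+max(v0,0)); print('dot',np.round(q,1),'d',round(k.size/4,1),px('wrist',q,z,s).round(4))
E
python3 -c "
from h import *
im=cv2.imread('pics/w5.png');dot(im,(300,203),.048,get_state())"
```

```text
dot [298.8 199.7] d 12.4 [0.553  0.3075 0.048 ]
```

>>> play_rows --targets '[{"claw":0.3,"linear":[0.2,0.6,-0.35],"rotation":[-0.012,0.002,0.005]},{"claw":0.3,"linear":[0.5,0.45,-0.25],"rotation":[-0.01,0.001,0.004]},{"claw":0.3,"linear":[0.7,0,0],"rotation":[0,0,0]},{"claw":0.3,"linear":[0.7,0,0],"rotation":[0,0,0]},{"claw":0.3,"linear":[0.6,0,0],"rotation":[0,0,0]},{"claw":0.3,"linear":[0.3,0,0],"rotation":[0,0,0]},{"claw":0.3,"linear":[0,0,0],"rotation":[0,0,0]}]'

```text
time: 10.7
position: [0.5576, 0.3049, 0.0527]
tool_rot: [0.08, 1.566, -0.08]
ft_force: [-0.9, -0.5, -0.6]
grip_width: 0.696
```

```bash
python3 -c "
from h import *
go(.5533,.3068,.012,-5.5)
"
```

```text
t 10.7 pos [0.5576 0.3049 0.0527] yaw -5.87 F [-0.9 -0.5 -0.6] w 0.696
 lin total [ 1.63  0.06 -0.19] rot total [-0.0041  0.0021 -0.0001]
```

>>> play_rows --targets '[{"claw":0.4,"linear":[0.3,0.06,-0.19],"rotation":[-0.004,0.002,0]},{"claw":0.4,"linear":[0.5,0,0],"rotation":[0,0,0]},{"claw":0.4,"linear":[0.5,0,0],"rotation":[0,0,0]},{"claw":0.5,"linear":[0.28,0,0],"rotation":[0,0,0]},{"claw":0.6,"linear":[0,0,0],"rotation":[0,0,0]},{"claw":0.6,"linear":[0,0,0],"rotation":[0,0,0]},{"claw":0.6,"linear":[0,0,0],"rotation":[0,0,0]}]' --newtons 25

```text
time: 11.28
position: [0.5537, 0.3072, 0.0098]
tool_rot: [0.076, 1.569, -0.074]
ft_force: [-0.5, -0.2, -0.5]
grip_width: 0.427
```

```bash
python3 -c "
from h import *
go(.5533,.3068,.012,-5.5)
"
```

```text
t 11.28 pos [0.5537 0.3072 0.0098] yaw -5.5 F [-0.5 -0.2 -0.5] w 0.427
 lin total [-0.09 -0.02 -0.01] rot total [-0.      0.0006 -0.0008]
```

>>> play_rows --targets '[{"claw":1,"linear":[-0.05,0,0],"rotation":[0,0,0]},{"claw":1,"linear":[0,0,0],"rotation":[0,0,0]},{"claw":1,"linear":[0,0,0],"rotation":[0,0,0]},{"claw":1,"linear":[0,0,0],"rotation":[0,0,0]},{"claw":1,"linear":[0,0,0],"rotation":[0,0,0]},{"claw":1,"linear":[-0.4,0,0],"rotation":[0,0,0]},{"claw":1,"linear":[-0.8,0,0],"rotation":[0,0,0]},{"claw":1,"linear":[-0.8,-0.3,0.1],"rotation":[0,0,0]},{"claw":1,"linear":[-0.8,-0.6,0.1],"rotation":[0,0,0]},{"claw":1,"linear":[-0.4,-0.8,0.2],"rotation":[0,0,0]}]'

```text
time: 12.12
position: [0.5559, 0.2687, 0.0955]
tool_rot: [0.072, 1.573, -0.065]
ft_force: [-0.0, -0.2, 0.2]
grip_width: 0.274
```

```bash
python3 -c "
from h import *
go(.6087,-.0494,.10,-3.5)
"
```

```text
t 12.12 pos [0.5559 0.2687 0.0955] yaw -4.97 F [-0.  -0.2  0.2] w 0.274
 lin total [ -0.24 -12.49   3.2 ] rot total [-0.0163 -0.002  -0.0028]
```

>>> play_rows --targets '[{"claw":1,"linear":[-0.1,-1,0.26],"rotation":[-0.002,0,0]},{"claw":1,"linear":[-0.1,-1,0.26],"rotation":[-0.002,0,0]},{"claw":1,"linear":[0,-1,0.26],"rotation":[-0.002,0,0]},{"claw":1,"linear":[0,-1,0.26],"rotation":[-0.002,0,0]},{"claw":1,"linear":[0,-1,0.26],"rotation":[-0.002,0,0]},{"claw":1,"linear":[0,-1,0.26],"rotation":[-0.002,0,0]},{"claw":1,"linear":[0,-1,0.26],"rotation":[-0.002,0,0]},{"claw":1,"linear":[0,-1,0.26],"rotation":[-0.002,0,0]},{"claw":1,"linear":[0,-1,0.26],"rotation":[0,0,0]},{"claw":1,"linear":[0,-1,0.26],"rotation":[0,0,0]}]'

```text
time: 12.95
position: [0.6076, 0.0098, 0.114]
tool_rot: [0.046, 1.557, -0.033]
ft_force: [-0.5, -0.8, -0.9]
grip_width: 0.272
```

>>> play_rows --targets '[{"claw":1,"linear":[0,-0.5,0.2],"rotation":[0,0,0]},{"claw":1,"linear":[0,0,0],"rotation":[0,0,0]}]'

```text
time: 13.12
position: [0.6134, -0.0116, 0.1151]
tool_rot: [0.05, 1.555, -0.043]
ft_force: [-0.3, -0.5, -0.1]
grip_width: 0.274
```

```bash
python3 -c "
from h import *
go(.6087,-.0494,.037,-3.5)
"
```

```text
t 13.12 pos [ 0.6134 -0.0116  0.1151] yaw -3.41 F [-0.3 -0.5 -0.1] w 0.274
 lin total [ 3.12 -1.54 -0.15] rot total [ 0.001   0.0097 -0.0029]
```

>>> play_rows --targets '[{"claw":1,"linear":[0,-0.8,-0.05],"rotation":[0,0.005,-0.002]},{"claw":1,"linear":[0,-0.7,-0.1],"rotation":[0.001,0.005,-0.001]},{"claw":1,"linear":[0.3,0,0],"rotation":[0,0,0]},{"claw":1,"linear":[0.6,0,0],"rotation":[0,0,0]},{"claw":1,"linear":[0.6,0,0],"rotation":[0,0,0]},{"claw":1,"linear":[0.4,0,0],"rotation":[0,0,0]},{"claw":1,"linear":[0,0,0],"rotation":[0,0,0]}]'

```text
time: 13.7
position: [0.6084, -0.0354, 0.0677]
tool_rot: [0.047, 1.567, -0.034]
ft_force: [-0.7, -0.2, -1.3]
grip_width: 0.277
```

```bash
python3 -c "
from h import *
im=get_image('wrist');cv2.imwrite('pics/w6.png',im)
go(.6087,-.0494,.037,-3.5)
"
```

```text
t 13.75 pos [ 0.6088 -0.0348  0.0686] yaw -2.92 F [-0.6 -0.5 -0.3] w 0.272
 lin total [ 1.26 -0.59  0.02] rot total [ 0.0065  0.0026 -0.0054]
```

View pics/w6.png

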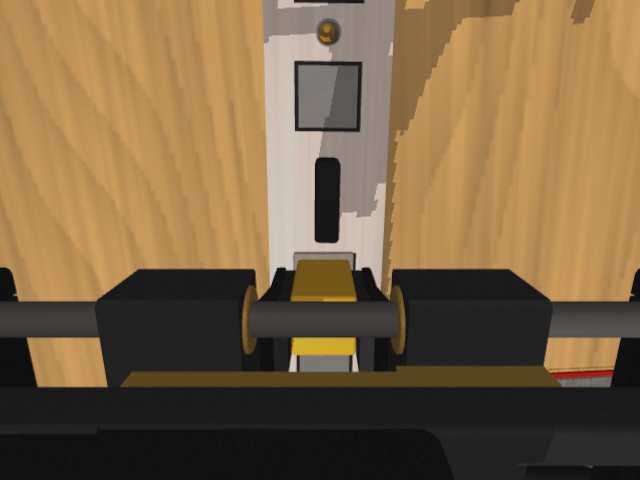

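The yellow blank is held over the plate. The dowel pokes through the hole at (328,31), the handle is at (327,200) and the next mark is at (328,96). I'll use those to fix the plate pose.

```bash
python3 -c "
from h import *
s=get_state()
u=np.array([.061,.998])
for n,q,z,d in [('handle',(327.3,199),.051,0),('mark',(328,96),.023,.05),('hole',(327.5,32),.023,.08)]:
    p=px('wrist',q,z,s); print(n,p.round(4),'centre',(p[:2]-d*u).round(4))
"
```

```text
handle [0.613  0.0032 0.051 ] centre [0.613  0.0032]
mark [0.6161 0.0518 0.023 ] centre [0.613  0.0019]
hole [0.6172 0.0817 0.023 ] centre [0.6124 0.0018]
```

>>> play_rows --targets '[{"claw":1,"linear":[0.2,-0.4,0.02],"rotation":[0.006,0.002,-0.005]},{"claw":1,"linear":[0.3,-0.18,0.02],"rotation":[0,0,0]},{"claw":1,"linear":[0.4,0,0],"rotation":[0,0,0]},{"claw":1,"linear":[0.3,0,0],"rotation":[0,0,0]},{"claw":1,"linear":[0,0,0],"rotation":[0,0,0]}]'

```text
time: 14.17
position: [0.611, -0.048, 0.038]
tool_rot: [0.046, 1.566, -0.046]
ft_force: [-0.9, 0.1, -1.1]
grip_width: 0.274
```

```bash
python3 -c "
from h import *
go(.6095,-.0484,.0345,-3.5)
"
```

```text
t 14.17 pos [ 0.611 -0.048  0.038] yaw -3.35 F [-0.9  0.1 -1.1] w 0.274
 lin total [ 0.14 -0.02 -0.06] rot total [ 0.0017  0.003  -0.0002]
```

>>> play_rows --targets '[{"claw":1,"linear":[0.06,0,-0.05],"rotation":[0.001,0.003,0]},{"claw":1,"linear":[0.06,0,0],"rotation":[0,0,0]},{"claw":1,"linear":[0.04,0,0],"rotation":[0,0,0]},{"claw":1,"linear":[0,0,0],"rotation":[0,0,0]}]'

```text
time: 14.5
position: [0.6095, -0.0479, 0.0357]
tool_rot: [0.048, 1.572, -0.048]
ft_force: [0.2, 0.4, -0.7]
grip_width: 0.274
```

>>> play_rows --targets '[{"claw":1,"linear":[0.06,0,0],"rotation":[0,0,0]},{"claw":1,"linear":[0.05,0,0],"rotation":[0,0,0]},{"claw":1,"linear":[0,0,0],"rotation":[0,0,0]}]'

```text
time: 14.75
position: [0.6103, -0.0479, 0.0357]
tool_rot: [0.047, 1.571, -0.049]
ft_force: [-1.1, 0.7, -0.7]
grip_width: 0.275
```

>>> play_rows --targets '[{"claw":1,"linear":[0.12,0,0],"rotation":[0,0,0]},{"claw":1,"linear":[0.1,0,0],"rotation":[0,0,0]}]'

```text
time: 14.92
position: [0.6108, -0.0479, 0.0351]
tool_rot: [0.046, 1.571, -0.051]
ft_force: [-8.6, -0.2, 18.8]
grip_width: 0.274
```

>>> play_rows --targets '[{"claw":0.4,"linear":[-0.04,0,0],"rotation":[0,0,0]},{"claw":0.4,"linear":[0,0,0],"rotation":[0,0,0]},{"claw":0.4,"linear":[0,0,0],"rotation":[0,0,0]},{"claw":0.4,"linear":[0,0,0],"rotation":[0,0,0]},{"claw":0.4,"linear":[-0.3,0,0],"rotation":[0,0,0]},{"claw":0.4,"linear":[-0.8,0,0],"rotation":[0,0,0]},{"claw":0.4,"linear":[-0.9,0,0],"rotation":[0,0,0]},{"claw":0.4,"linear":[-0.9,0.3,0],"rotation":[0,0,0]},{"claw":0.4,"linear":[-0.6,0.6,-0.2],"rotation":[0.01,0,0]},{"claw":0.4,"linear":[-0.4,0.9,-0.4],"rotation":[0.015,0,0]}]'

```text
time: 15.75
position: [0.598, -0.0076, 0.134]
tool_rot: [0.084, 1.576, -0.091]
ft_force: [-0.3, -0.4, 0.1]
grip_width: 0.598
```

```bash
python3 -c "
from h import *
go(.4454,.3082,.15,-23)
"
```

```text
t 15.75 pos [ 0.598  -0.0076  0.134 ] yaw -6.39 F [-0.3 -0.4  0.1] w 0.598
 lin total [-0.65 11.87 -7.48] rot total [ 0.1845 -0.0035  0.0036]
```

>>> play_rows --targets '[{"claw":0.3,"linear":[-0.1,0.95,-0.7],"rotation":[0.017,0,0]},{"claw":0.3,"linear":[-0.1,0.95,-0.7],"rotation":[0.017,0,0]},{"claw":0.3,"linear":[-0.1,0.95,-0.7],"rotation":[0.017,0,0]},{"claw":0.3,"linear":[-0.1,0.95,-0.7],"rotation":[0.017,0,0]},{"claw":0.3,"linear":[0,0.95,-0.75],"rotation":[0.017,0,0]},{"claw":0.3,"linear":[0,0.95,-0.75],"rotation":[0.017,0,0]},{"claw":0.3,"linear":[0,0.95,-0.75],"rotation":[0.017,0,0]},{"claw":0.3,"linear":[0,0.95,-0.75],"rotation":[0.017,0,0]},{"claw":0.3,"linear":[0,0.6,-0.6],"rotation":[0.017,0,0]},{"claw":0.3,"linear":[0,0.1,-0.1],"rotation":[0,0,0]}]'

```text
time: 16.58
position: [0.4813, 0.2453, 0.1513]
tool_rot: [0.284, 1.547, -0.286]
ft_force: [-0.2, 0.7, -0.7]
grip_width: 0.7
```

>>> play_rows --targets '[{"claw":0.3,"linear":[0,0,0],"rotation":[0,0,0]}]'

```text
time: 16.67
position: [0.4806, 0.2467, 0.1516]
tool_rot: [0.282, 1.547, -0.282]
ft_force: [0.4, -0.9, -0.8]
grip_width: 0.698
```

```bash
python3 -c "
from h import *
im=get_image('wrist');s=get_state();cv2.imwrite('pics/w7.png',im)
go(.4454,.3082,.015,-23)
q=proj('wrist',[.4454,.3082,.058],s);print(q);dot(im,q,.058,s)
"
```

```text
t 16.72 pos [0.4807 0.2464 0.1516] yaw -20.64 F [ 0.3 -0.2  0.5] w 0.7
 lin total [ 5.45  1.81 -2.22] rot total [ 0.0262  0.0034 -0.0004]
[238.52720148 168.66147177]
dot [235.6 165.9] d 12.2 [0.4443 0.3105 0.058 ]
```

>>> play_rows --targets '[{"claw":0.3,"linear":[0,0.7,-0.8],"rotation":[0.013,0.002,0]},{"claw":0.3,"linear":[0,0.7,-0.8],"rotation":[0.013,0.002,0]},{"claw":0.3,"linear":[0.3,0.4,-0.5],"rotation":[0,0,0]},{"claw":0.3,"linear":[0.5,0,0],"rotation":[0,0,0]},{"claw":0.3,"linear":[0.6,0,0],"rotation":[0,0,0]},{"claw":0.3,"linear":[0.6,0,0],"rotation":[0,0,0]},{"claw":0.3,"linear":[0.4,0,0],"rotation":[0,0,0]},{"claw":0.3,"linear":[0,0,0],"rotation":[0,0,0]}]'

```text
time: 17.38
position: [0.4591, 0.2927, 0.0867]
tool_rot: [0.326, 1.541, -0.336]
ft_force: [-0.4, -0.1, 0.0]
grip_width: 0.702
```

```bash
python3 -c "
from h import *
go(.4446,.3100,.014,-23)
"
```

```text
t 17.38 pos [0.4591 0.2927 0.0867] yaw -24.19 F [-0.4 -0.1  0. ] w 0.702
 lin total [ 2.9   0.41 -0.83] rot total [-0.0132  0.0031  0.0032]
```

>>> play_rows --targets '[{"claw":0.3,"linear":[0,0.35,-0.7],"rotation":[-0.013,0.003,0.003]},{"claw":0.3,"linear":[0.2,0.12,-0.25],"rotation":[0,0,0]},{"claw":0.3,"linear":[0.6,0,0],"rotation":[0,0,0]},{"claw":0.3,"linear":[0.6,0,0],"rotation":[0,0,0]},{"claw":0.4,"linear":[0.6,0,0],"rotation":[0,0,0]},{"claw":0.4,"linear":[0.5,0,0],"rotation":[0,0,0]},{"claw":0.4,"linear":[0,0,0],"rotation":[0,0,0]}]'

```text
time: 17.97
position: [0.4452, 0.3122, 0.0229]
tool_rot: [0.319, 1.543, -0.317]
ft_force: [-1.1, -0.5, 0.5]
grip_width: 0.615
```

```bash
python3 -c "
from h import *
go(.4446,.3100,.014,-23)
"
```

```text
t 17.97 pos [0.4452 0.3122 0.0229] yaw -23.25 F [-1.1 -0.5  0.5] w 0.615
 lin total [ 0.35 -0.09  0.01] rot total [-0.0028  0.0028 -0.0015]
```

>>> play_rows --targets '[{"claw":0.6,"linear":[0.25,-0.09,0],"rotation":[0,0.002,0]},{"claw":0.7,"linear":[0.15,0,0],"rotation":[0,0,0]},{"claw":1,"linear":[0,0,0],"rotation":[0,0,0]},{"claw":1,"linear":[0,0,0],"rotation":[0,0,0]},{"claw":1,"linear":[0,0,0],"rotation":[0,0,0]},{"claw":1,"linear":[0,0,0],"rotation":[0,0,0]},{"claw":1,"linear":[0,0,0],"rotation":[0,0,0]},{"claw":1,"linear":[0,0,0],"rotation":[0,0,0]}]'

```text
time: 18.63
position: [0.446, 0.3111, 0.0147]
tool_rot: [0.322, 1.542, -0.315]
ft_force: [-0.2, 0.4, -0.2]
grip_width: 0.275
```

```bash
python3 -c "
from h import *
go(.6058,-.1083,.15,-3.5)
"
```

```text
t 18.63 pos [0.446  0.3111 0.0147] yaw -23.26 F [-0.2  0.4 -0.2] w 0.275
 lin total [ -5.44 -12.86  12.52] rot total [-0.2196  0.0029 -0.0031]
```

>>> play_rows --targets '[{"claw":1,"linear":[-0.4,0,0],"rotation":[0,0,0]},{"claw":1,"linear":[-0.9,0,0],"rotation":[0,0,0]},{"claw":1,"linear":[-0.9,0,0],"rotation":[0,0,0]},{"claw":1,"linear":[-0.9,-0.5,0.4],"rotation":[-0.01,0,0]},{"claw":1,"linear":[-0.7,-1,0.75],"rotation":[-0.016,0,0]},{"claw":1,"linear":[-0.5,-1,0.75],"rotation":[-0.016,0,0]},{"claw":1,"linear":[0,-1,0.75],"rotation":[-0.016,0,0]},{"claw":1,"linear":[0,-1,0.75],"rotation":[-0.016,0,0]},{"claw":1,"linear":[0,-1,0.75],"rotation":[-0.016,0,0]},{"claw":1,"linear":[0,-1,0.75],"rotation":[-0.016,0,0]}]'

```text
time: 19.47
position: [0.5086, 0.1224, 0.1349]
tool_rot: [0.171, 1.554, -0.157]
ft_force: [1.0, 0.4, -1.7]
grip_width: 0.273
```

```bash
python3 -c "
from h import *
go(.6058,-.1083,.15,-3.5)
"
```

```text
t 19.47 pos [0.5086 0.1224 0.1349] yaw -12.0 F [ 1.   0.4 -1.7] w 0.273
 lin total [-0.63 -8.21  5.73] rot total [-0.0944  0.0067 -0.0059]
```

>>> play_rows --targets '[{"claw":1,"linear":[-0.1,-1,0.6],"rotation":[-0.013,0.001,-0.001]},{"claw":1,"linear":[-0.1,-1,0.6],"rotation":[-0.013,0.001,-0.001]},{"claw":1,"linear":[-0.1,-1,0.6],"rotation":[-0.013,0.001,-0.001]},{"claw":1,"linear":[-0.1,-1,0.6],"rotation":[-0.013,0.001,-0.001]},{"claw":1,"linear":[-0.1,-1,0.6],"rotation":[-0.013,0.001,-0.001]},{"claw":1,"linear":[0,-1,0.6],"rotation":[-0.013,0,0]},{"claw":1,"linear":[0,-1,0.6],"rotation":[-0.013,0,0]},{"claw":1,"linear":[0,-0.7,0.5],"rotation":[-0.008,0,0]},{"claw":1,"linear":[0,0,0],"rotation":[0,0,0]}]'

```text
time: 20.22
position: [0.6036, -0.1037, 0.1572]
tool_rot: [0.037, 1.558, -0.046]
ft_force: [-0.6, -0.2, -2.0]
grip_width: 0.274
```

```bash
python3 -c "
from h import *
go(.6058,-.1083,.0385,-3.5)
"
```

```text
t 20.22 pos [ 0.6036 -0.1037  0.1572] yaw -3.03 F [-0.6 -0.2 -2. ] w 0.274
 lin total [ 4.75 -0.16  0.04] rot total [0.0052 0.0079 0.0032]
```

>>> play_rows --targets '[{"claw":1,"linear":[0.2,-0.12,0.04],"rotation":[0.005,0.007,0.003]},{"claw":1,"linear":[0.7,0,0],"rotation":[0,0,0]},{"claw":1,"linear":[0.8,0,0],"rotation":[0,0,0]},{"claw":1,"linear":[0.8,0,0],"rotation":[0,0,0]},{"claw":1,"linear":[0.8,0,0],"rotation":[0,0,0]},{"claw":1,"linear":[0.5,0,0],"rotation":[0,0,0]},{"claw":1,"linear":[0,0,0],"rotation":[0,0,0]}]'

```text
time: 20.8
position: [0.6058, -0.1038, 0.0623]
tool_rot: [0.051, 1.567, -0.046]
ft_force: [-0.0, 0.8, -1.3]
grip_width: 0.275
```

```bash
python3 -c "
from h import *
im=get_image('wrist');s=get_state();cv2.imwrite('pics/w8.png',im)
go(.6058,-.1073,.0385,-3.5)
"
```

```text
t 20.85 pos [ 0.6063 -0.1036  0.0634] yaw -3.54 F [-0.7  0.8 -0.4] w 0.273
 lin total [ 1.   -0.15 -0.01] rot total [-0.0004  0.0028 -0.0019]
```

View pics/w8.png

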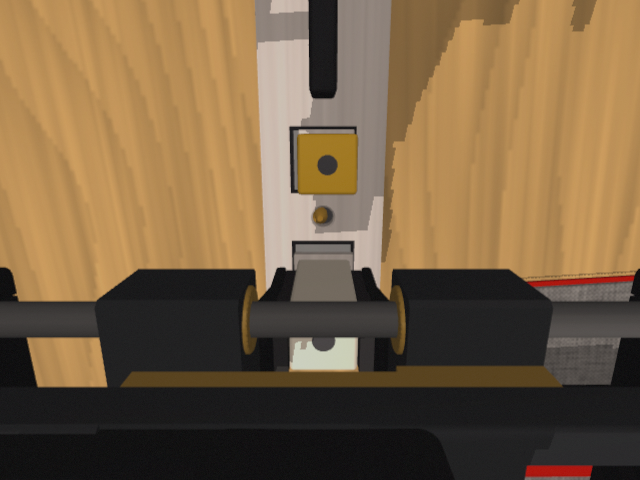

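Yellow stands on its mark, with its dot at (327.5,165). The dowel is at (322,216) and the white blank is held just above its own mark.

```bash
python3 -c "
from h import *
s=get_state()
u=np.array([.061,.998])
y=px('wrist',(327.5,165),.071,s)[:2];h=px('wrist',(322,216),.028,s)[:2]
c=h+.08*u; n=np.array([u[1],-u[0]]); print('yellow',y,'centre',c,'along',(y-c)@u,'across',(y-c)@n)
go(*(c-.109*u),.0385,-3.5)
"
```

```text
yellow [ 0.61159581 -0.04784378] centre [0.61250877 0.00225839] along -0.05005766010339258 across 0.00214509600956509
t 20.85 pos [ 0.6063 -0.1036  0.0634] yaw -3.54 F [-0.7  0.8 -0.4] w 0.273
 lin total [ 1.   -0.12 -0.01] rot total [-0.0004  0.0028 -0.0019]
```

>>> play_rows --targets '[{"claw":1,"linear":[0.2,-0.12,-0.02],"rotation":[0,0.003,-0.001]},{"claw":1,"linear":[0.3,0,0],"rotation":[0,0,0]},{"claw":1,"linear":[0.3,0,0],"rotation":[0,0,0]},{"claw":1,"linear":[0.15,0,0],"rotation":[0,0,0]},{"claw":1,"linear":[0,0,0],"rotation":[0,0,0]}]'

```text
time: 21.27
position: [0.6086, -0.1062, 0.042]
tool_rot: [0.048, 1.564, -0.048]
ft_force: [0.2, 0.4, -0.5]
grip_width: 0.273
```

>>> play_rows --targets '[{"claw":1,"linear":[0.08,0,0],"rotation":[0,0,0]},{"claw":1,"linear":[0.08,0,0],"rotation":[0,0,0]}]'

```text
time: 21.43
position: [0.6092, -0.1062, 0.0384]
tool_rot: [0.048, 1.563, -0.048]
ft_force: [0.4, -0.6, -0.6]
grip_width: 0.273
```

```bash
python3 -c "
from h import *
go(.6058,-.1065,.0377,-3.5)
"
```

```text
t 21.43 pos [ 0.6092 -0.1062  0.0384] yaw -3.5 F [ 0.4 -0.6 -0.6] w 0.273
 lin total [ 0.03 -0.02 -0.14] rot total [ 0.      0.0044 -0.0002]
```

>>> play_rows --targets '[{"claw":1,"linear":[0,0,-0.12],"rotation":[0,0.004,0]},{"claw":1,"linear":[0.08,0,0],"rotation":[0,0,0]},{"claw":1,"linear":[0.08,0,0],"rotation":[0,0,0]}]'

```text
time: 21.68
position: [0.6062, -0.1062, 0.0368]
tool_rot: [0.048, 1.57, -0.049]
ft_force: [-8.1, 0.3, 20.0]
grip_width: 0.274
```

>>> play_rows --targets '[{"claw":0.4,"linear":[-0.04,0,0],"rotation":[0,0,0]},{"claw":0.4,"linear":[0,0,0],"rotation":[0,0,0]},{"claw":0.4,"linear":[0,0,0],"rotation":[0,0,0]},{"claw":0.4,"linear":[0,0,0],"rotation":[0,0,0]},{"claw":0.4,"linear":[0,0,0],"rotation":[0,0,0]},{"claw":0.4,"linear":[-0.3,0,0],"rotation":[0,0,0]},{"claw":0.4,"linear":[-0.9,0,0],"rotation":[0,0,0]},{"claw":0.4,"linear":[-1,0,0],"rotation":[0,0,0]},{"claw":0.4,"linear":[-1,0,0],"rotation":[0,0,0]},{"claw":0.4,"linear":[-0.5,0,0],"rotation":[0,0,0]}]'

```text
time: 22.52
position: [0.6036, -0.1055, 0.1315]
tool_rot: [0.049, 1.578, -0.047]
ft_force: [-0.1, 0.5, 0.5]
grip_width: 0.598
```

>>> play_rows --targets '[{"claw":0.3,"linear":[0,-0.99,-0.1],"rotation":[0.075,0,0]},{"claw":0.3,"linear":[0,-1,0],"rotation":[0.075,0,0]},{"claw":0.3,"linear":[0,-0.99,0.13],"rotation":[0.075,0,0]},{"claw":0.3,"linear":[0,-0.9,0.25],"rotation":[0.075,0,0]},{"claw":0.3,"linear":[0,-0.8,0.3],"rotation":[0.075,0,0]},{"claw":0.3,"linear":[0,-0.6,0.3],"rotation":[0.075,0,0]},{"claw":0.3,"linear":[0,-0.4,0.2],"rotation":[0.06,0,0]},{"claw":0.3,"linear":[0,0,0],"rotation":[0,0,0]},{"claw":0.3,"linear":[0,0,0],"rotation":[0,0,0]}]'

```text
time: 23.27
position: [0.5784, -0.2545, 0.1376]
tool_rot: [0.699, 1.454, -0.697]
ft_force: [0.1, 0.6, -0.2]
grip_width: 0.701
```

```bash
python3 -c "
from h import *
im=get_image('wrist');s=get_state();cv2.imwrite('pics/w9.png',im)
go(.575,-.284,.15,-52.7);print(s['joint_positions'].round(2))
q=proj('wrist',[.575,-.284,.028],s);print(q, proj('wrist',[.432,-.313,.038],s))
"
```

```text
t 23.32 pos [ 0.5783 -0.2545  0.1376] yaw -51.22 F [-0.4  0.1 -0.1] w 0.703
 lin total [-0.5  -0.84  0.84] rot total [ 0.0165  0.001  -0.001 ]
[ 0.73  0.37 -0.44  1.6   0.16  1.21 -0.64]
[350.25481929 257.46508604] [264.83894166 414.93785753]
```

View pics/w9.png

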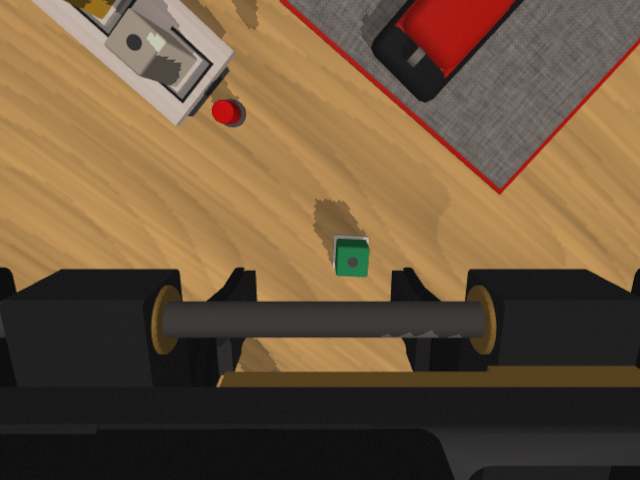

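White stands on its mark at (134,42) next to the red post at (227,112). Green's dot is at (352,262), and its sides are square to the jaws.

```bash
python3 -c "
from h import *
s=get_state()
g=px('wrist',(352.5,262),.028,s);print('green',g);print('white',px('wrist',(134,42),.081,s),'red',px('wrist',(222,110),.03,s))
go(g[0],g[1],.009,-51.5)
"
```

```text
green [ 0.57331783 -0.28758186  0.028     ]
white [ 0.60623657 -0.10668479  0.081     ] red [ 0.6013582  -0.15012253  0.03      ]
t 23.32 pos [ 0.5783 -0.2545  0.1376] yaw -51.22 F [-0.4  0.1 -0.1] w 0.703
 lin total [ 5.14 -0.99  0.9 ] rot total [ 0.0031  0.001  -0.001 ]
```

>>> play_rows --targets '[{"claw":0.3,"linear":[0,-0.6,0.5],"rotation":[0.003,0.001,-0.001]},{"claw":0.3,"linear":[0.3,-0.5,0.45],"rotation":[0,0,0]},{"claw":0.3,"linear":[0.7,0,0],"rotation":[0,0,0]},{"claw":0.3,"linear":[0.8,0,0],"rotation":[0,0,0]},{"claw":0.3,"linear":[0.8,0,0],"rotation":[0,0,0]},{"claw":0.3,"linear":[0.7,0,0],"rotation":[0,0,0]},{"claw":0.3,"linear":[0.4,0,0],"rotation":[0,0,0]},{"claw":0.3,"linear":[0,0,0],"rotation":[0,0,0]}]'

```text
time: 23.98
position: [0.5785, -0.2783, 0.0437]
tool_rot: [0.68, 1.459, -0.669]
ft_force: [-0.3, 0.1, 0.7]
grip_width: 0.7
```

```bash
python3 -c "
from h import *
go(.5733,-.2876,.009,-51.5)
"
```

```text
t 23.98 pos [ 0.5785 -0.2783  0.0437] yaw -49.52 F [-0.3  0.1  0.7] w 0.7
 lin total [ 1.39 -0.41  0.15] rot total [ 0.0221  0.0003 -0.0051]
```

>>> play_rows --targets '[{"claw":0.3,"linear":[0,-0.35,0.13],"rotation":[0.022,0,-0.005]},{"claw":0.3,"linear":[0.2,-0.1,0],"rotation":[0,0,0]},{"claw":0.4,"linear":[0.5,0,0],"rotation":[0,0,0]},{"claw":0.4,"linear":[0.4,0,0],"rotation":[0,0,0]},{"claw":0.5,"linear":[0.1,0,0],"rotation":[0,0,0]},{"claw":0.5,"linear":[0,0,0],"rotation":[0,0,0]}]'

```text
time: 24.48
position: [0.5743, -0.2878, 0.0144]
tool_rot: [0.7, 1.45, -0.7]
ft_force: [0.1, 0.3, 0.1]
grip_width: 0.541
```

```bash
python3 -c "
from h import *
go(.5733,-.2876,.009,-51.5)
"
```

```text
t 24.48 pos [ 0.5743 -0.2878  0.0144] yaw -51.42 F [0.1 0.3 0.1] w 0.541
 lin total [ 0.21 -0.03 -0.03] rot total [ 0.0009  0.003  -0.0014]
```

>>> play_rows --targets '[{"claw":0.6,"linear":[0.2,-0.03,-0.03],"rotation":[0,0.002,-0.001]},{"claw":0.7,"linear":[0.03,0,0],"rotation":[0,0,0]},{"claw":1,"linear":[0,0,0],"rotation":[0,0,0]},{"claw":1,"linear":[0,0,0],"rotation":[0,0,0]},{"claw":1,"linear":[0,0,0],"rotation":[0,0,0]},{"claw":1,"linear":[0,0,0],"rotation":[0,0,0]},{"claw":1,"linear":[0,0,0],"rotation":[0,0,0]},{"claw":1,"linear":[0,0,0],"rotation":[0,0,0]}]'

```text
time: 25.15
position: [0.5738, -0.2877, 0.0087]
tool_rot: [0.7, 1.453, -0.7]
ft_force: [0.4, -0.2, -0.2]
grip_width: 0.273
```

>>> play_rows --targets '[{"claw":1,"linear":[-0.3,0,0],"rotation":[0,0,0]},{"claw":1,"linear":[-0.8,0,0],"rotation":[0,0,0]},{"claw":1,"linear":[-0.9,0,0],"rotation":[0,0,0]},{"claw":1,"linear":[-0.9,0,0],"rotation":[0,0,0]},{"claw":1,"linear":[-0.9,0,0],"rotation":[-0.01,0,0]},{"claw":1,"linear":[-0.8,0,0],"rotation":[-0.03,0,0]}]'

```text
time: 25.65
position: [0.5697, -0.2856, 0.1244]
tool_rot: [0.652, 1.48, -0.65]
ft_force: [0.5, 0.4, -0.1]
grip_width: 0.273
```

```bash
python3 -c "
from h import *
go(.6192,.112,.15,-3.5)
"
```

```text
t 25.65 pos [ 0.5697 -0.2856  0.1244] yaw -47.69 F [ 0.5  0.4 -0.1] w 0.273
 lin total [ -0.97  12.17 -10.44] rot total [-0.491  -0.006  -0.0005]
```

>>> play_rows --targets '[{"claw":1,"linear":[-0.4,0.76,-0.65],"rotation":[-0.049,0,0]},{"claw":1,"linear":[-0.3,0.81,-0.59],"rotation":[-0.049,0,0]},{"claw":1,"linear":[-0.1,0.85,-0.53],"rotation":[-0.049,0,0]},{"claw":1,"linear":[0,0.89,-0.46],"rotation":[-0.049,0,0]},{"claw":1,"linear":[0,0.92,-0.39],"rotation":[-0.049,0,0]},{"claw":1,"linear":[0,0.95,-0.32],"rotation":[-0.049,0,0]},{"claw":1,"linear":[0,0.97,-0.25],"rotation":[-0.049,0,0]},{"claw":1,"linear":[0,0.99,-0.17],"rotation":[-0.049,0,0]},{"claw":1,"linear":[0,1,-0.1],"rotation":[-0.049,0,0]},{"claw":1,"linear":[0,1,-0.02],"rotation":[-0.03,0,0]}]'

```text
time: 26.48
position: [0.6023, -0.0385, 0.1605]
tool_rot: [0.047, 1.559, -0.064]
ft_force: [0.6, 0.8, -0.9]
grip_width: 0.275
```

```bash
python3 -c "
from h import *
go(.6192,.112,.12,-3.5)
"
```

```text
t 26.48 pos [ 0.6023 -0.0385  0.1605] yaw -4.05 F [ 0.6  0.8 -0.9] w 0.275
 lin total [1.56 6.07 0.23] rot total [-0.0061  0.0073  0.0065]
```

>>> play_rows --targets '[{"claw":1,"linear":[0,0.95,0.05],"rotation":[-0.003,0.002,0.002]},{"claw":1,"linear":[0,0.95,0.05],"rotation":[0,0.002,0.002]},{"claw":1,"linear":[0.2,0.95,0.05],"rotation":[0,0.002,0.001]},{"claw":1,"linear":[0.3,0.95,0.05],"rotation":[0,0,0]},{"claw":1,"linear":[0.4,0.8,0.05],"rotation":[0,0,0]},{"claw":1,"linear":[0.3,0.4,0],"rotation":[0,0,0]},{"claw":1,"linear":[0,0,0],"rotation":[0,0,0]}]'

```text
time: 27.07
position: [0.6173, 0.1001, 0.1355]
tool_rot: [0.042, 1.561, -0.042]
ft_force: [-0.4, 0.6, -1.4]
grip_width: 0.272
```

```bash
python3 -c "
from h import *
go(.6192,.112,.032,-3.5)
"
```

```text
t 27.07 pos [0.6173 0.1001 0.1355] yaw -3.09 F [-0.4  0.6 -1.4] w 0.272
 lin total [4.14 0.48 0.01] rot total [ 0.0045  0.0059 -0.0002]
```

>>> play_rows --targets '[{"claw":1,"linear":[0.1,0.4,0],"rotation":[0.004,0.006,0]},{"claw":1,"linear":[0.6,0.12,0],"rotation":[0,0,0]},{"claw":1,"linear":[0.8,0,0],"rotation":[0,0,0]},{"claw":1,"linear":[0.8,0,0],"rotation":[0,0,0]},{"claw":1,"linear":[0.7,0,0],"rotation":[0,0,0]},{"claw":1,"linear":[0.4,0,0],"rotation":[0,0,0]},{"claw":1,"linear":[0,0,0],"rotation":[0,0,0]}]'

```text
time: 27.65
position: [0.6204, 0.1059, 0.046]
tool_rot: [0.051, 1.568, -0.059]
ft_force: [-1.3, -0.2, -0.8]
grip_width: 0.271
```

```bash
python3 -c "
from h import *
go(.6192,.112,.032,-3.5)
"
```

```text
t 27.65 pos [0.6204 0.1059 0.046 ] yaw -4.0 F [-1.3 -0.2 -0.8] w 0.271
 lin total [ 0.56  0.24 -0.07] rot total [-0.0056  0.0014  0.003 ]
```

>>> play_rows --targets '[{"claw":1,"linear":[0,0.24,-0.07],"rotation":[-0.005,0.001,0.003]},{"claw":1,"linear":[0.2,0.03,0],"rotation":[0,0,0]},{"claw":1,"linear":[0.2,0,0],"rotation":[0,0,0]},{"claw":1,"linear":[0.1,0,0],"rotation":[0,0,0]},{"claw":1,"linear":[0,0,0],"rotation":[0,0,0]}]'

```text
time: 28.07
position: [0.6209, 0.1115, 0.0342]
tool_rot: [0.051, 1.567, -0.051]
ft_force: [-1.0, 0.5, -0.2]
grip_width: 0.275
```

```bash
python3 -c "
from h import *
go(.6192,.112,.032,-3.5)
"
```

```text
t 28.07 pos [0.6209 0.1115 0.0342] yaw -3.7 F [-1.   0.5 -0.2] w 0.275
 lin total [ 0.09  0.01 -0.07] rot total [-0.0022  0.002  -0.0001]
```

>>> play_rows --targets '[{"claw":1,"linear":[0.06,0,-0.06],"rotation":[0,0.002,0]},{"claw":1,"linear":[0.08,0,0],"rotation":[0,0,0]},{"claw":1,"linear":[0.08,0,0],"rotation":[0,0,0]}]'

```text
time: 28.32
position: [0.6204, 0.1119, 0.031]
tool_rot: [0.051, 1.568, -0.051]
ft_force: [-6.1, -1.4, 16.9]
grip_width: 0.276
```

>>> play_rows --targets '[{"claw":0.4,"linear":[-0.04,0,0],"rotation":[0,0,0]},{"claw":0.4,"linear":[0,0,0],"rotation":[0,0,0]},{"claw":0.4,"linear":[0,0,0],"rotation":[0,0,0]},{"claw":0.4,"linear":[0,0,0],"rotation":[0,0,0]},{"claw":0.4,"linear":[0,0,0],"rotation":[0,0,0]},{"claw":0.4,"linear":[-0.3,0,0],"rotation":[0,0,0]},{"claw":0.4,"linear":[-0.9,0,0],"rotation":[0,0,0]},{"claw":0.4,"linear":[-1,0,0],"rotation":[0,0,0]},{"claw":0.4,"linear":[-1,0,0],"rotation":[0,0,0]},{"claw":0.4,"linear":[-0.7,-0.3,-0.1],"rotation":[0,0,0]}]'

```text
time: 29.15
position: [0.614, 0.106, 0.1301]
tool_rot: [0.049, 1.576, -0.048]
ft_force: [-0.2, 0.7, 0.4]
grip_width: 0.599
```

>>> play_rows --targets '[{"claw":0.3,"linear":[-0.2,-0.95,-0.36],"rotation":[0,0,0]},{"claw":0.3,"linear":[0,-0.95,-0.36],"rotation":[0,0,0]},{"claw":0.3,"linear":[0,-0.95,-0.36],"rotation":[0,0,0]},{"claw":0.3,"linear":[0,-0.95,-0.36],"rotation":[0,0,0]},{"claw":0.3,"linear":[0,-0.95,-0.36],"rotation":[0,0,0]},{"claw":0.3,"linear":[0,-0.95,-0.36],"rotation":[0,0,0]},{"claw":0.3,"linear":[0,-0.95,-0.36],"rotation":[0,0,0]},{"claw":0.3,"linear":[0,-0.95,-0.36],"rotation":[0,0,0]},{"claw":0.3,"linear":[0,-0.95,-0.36],"rotation":[0,0,0]},{"claw":0.3,"linear":[0,-0.95,-0.36],"rotation":[0,0,0]}]'

```text
time: 29.98
position: [0.512, -0.1261, 0.1465]
tool_rot: [0.041, 1.558, -0.034]
ft_force: [-0.5, 0.3, -0.8]
grip_width: 0.699
```

```bash
python3 -c "
from h import *
go(.4315,-.314,.14,-3.5)
"
```

```text
t 29.98 pos [ 0.512  -0.1261  0.1465] yaw -2.71 F [-0.5  0.3 -0.8] w 0.699
 lin total [ 0.19 -7.66 -2.86] rot total [ 0.0088  0.0076 -0.0031]
```

>>> play_rows --targets '[{"claw":0.3,"linear":[0,-1,-0.38],"rotation":[0.002,0.002,-0.001]},{"claw":0.3,"linear":[0,-1,-0.38],"rotation":[0.002,0.002,-0.001]},{"claw":0.3,"linear":[0,-1,-0.38],"rotation":[0.002,0.002,-0.001]},{"claw":0.3,"linear":[0,-1,-0.38],"rotation":[0.002,0.001,0]},{"claw":0.3,"linear":[0,-1,-0.38],"rotation":[0,0,0]},{"claw":0.3,"linear":[0,-1,-0.38],"rotation":[0,0,0]},{"claw":0.3,"linear":[0,-0.4,-0.15],"rotation":[0,0,0]},{"claw":0.3,"linear":[0,0,0],"rotation":[0,0,0]},{"claw":0.3,"linear":[0,0,0],"rotation":[0,0,0]}]'

```text
time: 30.73
position: [0.4364, -0.2943, 0.1511]
tool_rot: [0.049, 1.566, -0.057]
ft_force: [-0.4, 0.8, 0.2]
grip_width: 0.699
```

```bash
python3 -c "
from h import *
im=get_image('wrist');s=get_state();cv2.imwrite('pics/w10.png',im);cv2.imwrite('pics/w10c.png',cv2.resize(im[120:300,230:430],None,fx=3,fy=3))
go(.4315,-.314,.01,-3.5)
q=proj('wrist',[.4315,-.314,.038],s);print(q);dot(im,q,.038,s)
"
```

```text
t 30.78 pos [ 0.4367 -0.2939  0.1511] yaw -3.8 F [-0.9  0.1 -0.2] w 0.698
 lin total [ 5.65 -0.79 -0.18] rot total [-0.0034  0.003   0.0035]
[317.06079865 253.66071107]
dot [317.6 255.8] d 10.3 [ 0.4318 -0.3157  0.038 ]
```

View pics/w10c.png

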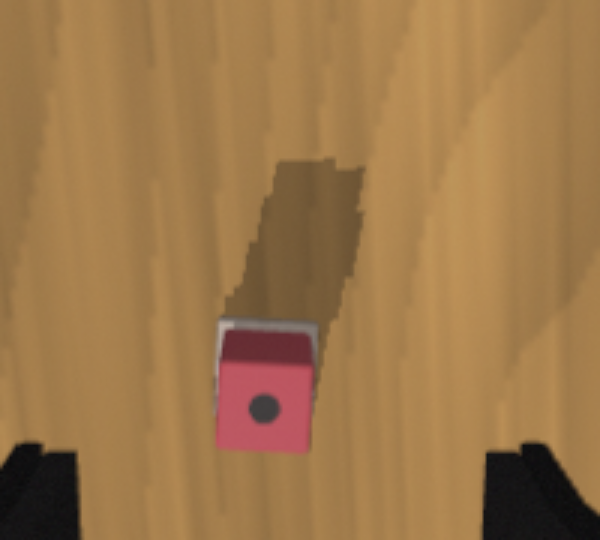

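The pink dot is at full-frame (317.6,255.8), and its sides are within about 2° of the jaws.

>>> play_rows --targets '[{"claw":0.3,"linear":[0,-0.5,-0.12],"rotation":[0.006,0.003,0.003]},{"claw":0.3,"linear":[0.4,-0.4,-0.08],"rotation":[0.005,0,0]},{"claw":0.3,"linear":[0.8,0,0],"rotation":[0,0,0]},{"claw":0.3,"linear":[0.8,0,0],"rotation":[0,0,0]},{"claw":0.3,"linear":[0.8,0,0],"rotation":[0,0,0]},{"claw":0.3,"linear":[0.7,0,0],"rotation":[0,0,0]},{"claw":0.3,"linear":[0.3,0,0],"rotation":[0,0,0]},{"claw":0.3,"linear":[0,0,0],"rotation":[0,0,0]}]'

```text
time: 31.45
position: [0.4349, -0.3136, 0.0503]
tool_rot: [0.059, 1.567, -0.058]
ft_force: [-0.1, -0.6, -0.1]
grip_width: 0.698
```

```bash
python3 -c "
from h import *
go(.4318,-.3155,.0105,-5)
"
```

```text
t 31.45 pos [ 0.4349 -0.3136  0.0503] yaw -4.28 F [-0.1 -0.6 -0.1] w 0.698
 lin total [ 1.59 -0.09 -0.12] rot total [ 0.008   0.0018 -0.0003]
```

>>> play_rows --targets '[{"claw":0.3,"linear":[0.2,-0.09,-0.12],"rotation":[0.008,0.002,0]},{"claw":0.4,"linear":[0.5,0,0],"rotation":[0,0,0]},{"claw":0.4,"linear":[0.5,0,0],"rotation":[0,0,0]},{"claw":0.5,"linear":[0.25,0,0],"rotation":[0,0,0]},{"claw":0.5,"linear":[0,0,0],"rotation":[0,0,0]},{"claw":0.5,"linear":[0,0,0],"rotation":[0,0,0]}]'

```text
time: 31.95
position: [0.433, -0.3164, 0.0118]
tool_rot: [0.068, 1.568, -0.069]
ft_force: [-0.0, 0.3, -0.8]
grip_width: 0.519
```

```bash
python3 -c "
from h import *
go(.4318,-.3155,.0105,-5)
"
```

```text
t 31.95 pos [ 0.433  -0.3164  0.0118] yaw -5.03 F [-0.   0.3 -0.8] w 0.519
 lin total [ 0.05  0.03 -0.05] rot total [-0.0003  0.0009  0.0003]
```

>>> play_rows --targets '[{"claw":1,"linear":[0,0,0],"rotation":[0,0,0]},{"claw":1,"linear":[0,0,0],"rotation":[0,0,0]},{"claw":1,"linear":[0,0,0],"rotation":[0,0,0]},{"claw":1,"linear":[0,0,0],"rotation":[0,0,0]},{"claw":1,"linear":[0,0,0],"rotation":[0,0,0]},{"claw":1,"linear":[0,0,0],"rotation":[0,0,0]},{"claw":1,"linear":[0,0,0],"rotation":[0,0,0]}]'

```text
time: 32.53
position: [0.4342, -0.3173, 0.0137]
tool_rot: [0.067, 1.566, -0.071]
ft_force: [0.7, -0.0, -0.3]
grip_width: 0.272
```

>>> play_rows --targets '[{"claw":1,"linear":[-0.3,0,0],"rotation":[0,0,0]},{"claw":1,"linear":[-0.8,0,0],"rotation":[0,0,0]},{"claw":1,"linear":[-0.9,0,0],"rotation":[0,0,0]},{"claw":1,"linear":[-0.9,0.4,0.2],"rotation":[0,0,0]},{"claw":1,"linear":[-0.9,0.8,0.4],"rotation":[0,0,0]},{"claw":1,"linear":[-0.6,0.9,0.5],"rotation":[0,0,0]},{"claw":1,"linear":[-0.2,0.9,0.5],"rotation":[0,0,0]},{"claw":1,"linear":[0,0.9,0.5],"rotation":[-0.003,0,0]},{"claw":1,"linear":[0,0.9,0.5],"rotation":[-0.003,0,0]},{"claw":1,"linear":[0,0.9,0.5],"rotation":[-0.003,0,0]}]'

```text
time: 33.37
position: [0.523, -0.1841, 0.1393]
tool_rot: [0.064, 1.565, -0.074]
ft_force: [1.1, 0.1, -0.2]
grip_width: 0.271
```

```bash
python3 -c "
from h import *
go(.6156,.0519,.14,-3.5)
"
```

```text
t 33.37 pos [ 0.523  -0.1841  0.1393] yaw -5.04 F [ 1.1  0.1 -0.2] w 0.271
 lin total [-0.08  9.73  2.86] rot total [-0.0171  0.0033  0.0043]
```

>>> play_rows --targets '[{"claw":1,"linear":[0,1,0.3],"rotation":[-0.003,0.001,0.001]},{"claw":1,"linear":[0,1,0.3],"rotation":[-0.003,0.001,0.001]},{"claw":1,"linear":[0,1,0.3],"rotation":[-0.003,0.001,0.001]},{"claw":1,"linear":[0,1,0.3],"rotation":[-0.003,0,0.001]},{"claw":1,"linear":[0,1,0.3],"rotation":[-0.003,0,0]},{"claw":1,"linear":[0,1,0.3],"rotation":[0,0,0]},{"claw":1,"linear":[0,1,0.3],"rotation":[0,0,0]},{"claw":1,"linear":[0,0.9,0.3],"rotation":[0,0,0]},{"claw":1,"linear":[0,0.5,0.15],"rotation":[0,0,0]},{"claw":1,"linear":[0,0,0],"rotation":[0,0,0]}]'

```text
time: 34.2
position: [0.6071, 0.0386, 0.1464]
tool_rot: [0.045, 1.563, -0.042]
ft_force: [-0.1, 0.3, -1.2]
grip_width: 0.272
```

```bash
python3 -c "
from h import *
go(.6156,.0519,.0375,-3.5)
"
```

```text
t 34.2 pos [0.6071 0.0386 0.1464] yaw -3.17 F [-0.1  0.3 -1.2] w 0.272
 lin total [4.36 0.54 0.28] rot total [ 0.0037  0.0049 -0.0014]
```

>>> play_rows --targets '[{"claw":1,"linear":[0.1,0.45,0.25],"rotation":[0.004,0.005,-0.001]},{"claw":1,"linear":[0.5,0.15,0.05],"rotation":[0,0,0]},{"claw":1,"linear":[0.8,0,0],"rotation":[0,0,0]},{"claw":1,"linear":[0.8,0,0],"rotation":[0,0,0]},{"claw":1,"linear":[0.7,0,0],"rotation":[0,0,0]},{"claw":1,"linear":[0.4,0,0],"rotation":[0,0,0]},{"claw":1,"linear":[0,0,0],"rotation":[0,0,0]}]'

```text
time: 34.78
position: [0.6144, 0.0466, 0.0601]
tool_rot: [0.046, 1.57, -0.054]
ft_force: [0.4, -0.9, -0.7]
grip_width: 0.274
```

```bash
python3 -c "
from h import *
go(.6156,.0519,.0375,-3.5)
"
```

```text
t 34.78 pos [0.6144 0.0466 0.0601] yaw -3.67 F [ 0.4 -0.9 -0.7] w 0.274
 lin total [0.9  0.22 0.04] rot total [-0.0018  0.0003  0.0031]
```

>>> play_rows --targets '[{"claw":1,"linear":[0.1,0.2,0.02],"rotation":[-0.002,0,0.003]},{"claw":1,"linear":[0.3,0.03,0],"rotation":[0,0,0]},{"claw":1,"linear":[0.3,0,0],"rotation":[0,0,0]},{"claw":1,"linear":[0.15,0,0],"rotation":[0,0,0]},{"claw":1,"linear":[0,0,0],"rotation":[0,0,0]}]'

```text
time: 35.2
position: [0.616, 0.05, 0.0385]
tool_rot: [0.049, 1.568, -0.051]
ft_force: [-0.1, 0.4, -0.4]
grip_width: 0.271
```

```bash
python3 -c "
from h import *
go(.6156,.0519,.0368,-3.5)
"
```

```text
t 35.2 pos [0.616  0.05   0.0385] yaw -3.64 F [-0.1  0.4 -0.4] w 0.271
 lin total [ 0.07  0.07 -0.02] rot total [-0.0015  0.0016  0.0005]
```

>>> play_rows --targets '[{"claw":1,"linear":[0.06,0.06,-0.02],"rotation":[-0.001,0.002,0]},{"claw":1,"linear":[0.08,0,0],"rotation":[0,0,0]},{"claw":1,"linear":[0.08,0,0],"rotation":[0,0,0]}]'

```text
time: 35.45
position: [0.6162, 0.052, 0.036]
tool_rot: [0.047, 1.57, -0.05]
ft_force: [-8.5, -2.6, 19.3]
grip_width: 0.273
```

>>> play_rows --targets '[{"claw":0.4,"linear":[-0.04,0,0],"rotation":[0,0,0]},{"claw":0.4,"linear":[0,0,0],"rotation":[0,0,0]},{"claw":0.4,"linear":[0,0,0],"rotation":[0,0,0]},{"claw":0.4,"linear":[0,0,0],"rotation":[0,0,0]},{"claw":0.4,"linear":[0,0,0],"rotation":[0,0,0]},{"claw":0.4,"linear":[-0.3,0,0],"rotation":[0,0,0]},{"claw":0.4,"linear":[-0.9,0,0],"rotation":[0,0,0]},{"claw":0.4,"linear":[-1,0,0],"rotation":[0,0,0]},{"claw":0.4,"linear":[-1,0,0],"rotation":[0,0,0]},{"claw":0.4,"linear":[-1,-0.4,0],"rotation":[0,0,0]}]'

```text
time: 36.28
position: [0.6119, 0.0451, 0.1421]
tool_rot: [0.045, 1.581, -0.044]
ft_force: [0.2, 0.7, -0.5]
grip_width: 0.6
```

>>> play_rows --targets '[{"claw":0.4,"linear":[-0.8,-0.8,0],"rotation":[0,0,0]},{"claw":0.4,"linear":[-0.8,-1,0],"rotation":[0,0,0]},{"claw":0.4,"linear":[-0.8,-1,0],"rotation":[0,0,0]},{"claw":0.4,"linear":[-0.5,-1,0],"rotation":[0,0,0]},{"claw":0.4,"linear":[0,-1,0],"rotation":[0,0,0]},{"claw":0.4,"linear":[0,-1,0],"rotation":[0,0,0]},{"claw":0.4,"linear":[0,-0.3,0],"rotation":[0,0,0]},{"claw":0.4,"linear":[0,0,0],"rotation":[0,0,0]},{"claw":0.4,"linear":[0,0,0],"rotation":[0,0,0]}]'

```text
time: 37.03
position: [0.6072, -0.1116, 0.2308]
tool_rot: [0.041, 1.564, -0.042]
ft_force: [-0.5, 0.6, -0.6]
grip_width: 0.6
```

```bash
python3 -c "
from h import *
im=get_image('wrist');s=get_state();cv2.imwrite('pics/w11.png',im)
go(.6,-.1,.25,-3.5)
a=get_image('scene');cv2.imwrite('pics/s11.png',a)
"
```

```text
t 37.08 pos [ 0.6072 -0.111   0.2307] yaw -2.98 F [-0.1 -0.4 -0.2] w 0.598
 lin total [-0.78  0.43 -0.31] rot total [0.0058 0.0038 0.0003]
```

View pics/w11.png

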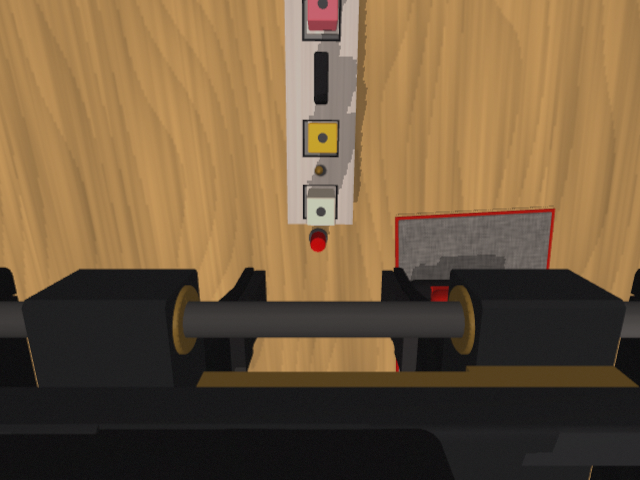

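White (320,211), yellow (322,137) and pink (322,4) are on their marks next to the red post at (318,244). Green is outside this view, so I'll check it in the scene picture.

```bash
python3 -c "
from h import *
s=get_state(); u=np.array([.061,.998]);n=np.array([u[1],-u[0]])
h=px('wrist',(320,171),.028,s)[:2]; c=h+.08*u; r=px('wrist',(318,244),.03,s)[:2]; print('c',c,'red',((r-c)@u).round(4))
for k,q,z in [('white',(320.5,211.5),.081),('yellow',(322.5,137.5),.071),('pink',(322.5,4),.061)]:
    p=px('wrist',q,z,s)[:2]-c; print(k,(p@u).round(4),(p@n).round(4))
a=cv2.imread('pics/s11.png'); cv2.imwrite('pics/s11c.png',cv2.resize(a[200:330,200:440],None,fx=3.2,fy=3.2,interpolation=cv2.INTER_CUBIC))
"
```

```text
c [0.61219018 0.00264059] red -0.151
white -0.1079 0.0008
yellow -0.0487 0.0018
pink 0.051 0.0008
```

View pics/s11c.png

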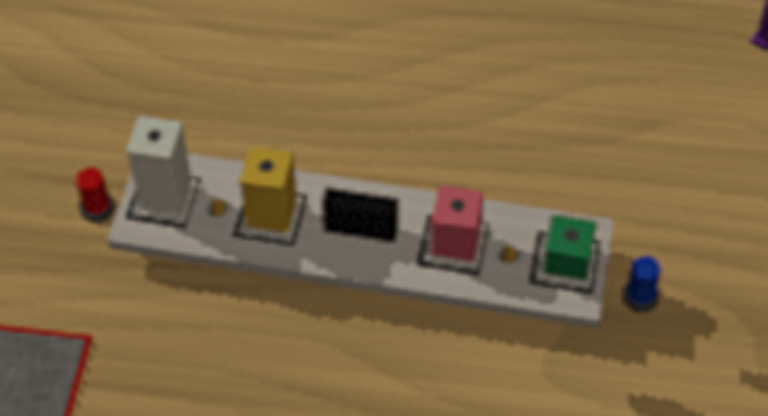

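All four blanks stand upright on their marks in the right order: white at (158,165), yellow (268,190), pink (457,225) and green (571,245) in the crop. The dowels show in both holes, so I'm handing the job in.

```bash
python3 -c "
from bench import *
print(close_job(), get_state()['time'])"
```

```text
the job is handed in; nothing more can be done
the job is handed in; nothing more can be done
```

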